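# Zero the counter scale with the slotted adjuster

### The arm

A 7-joint arm with a two-finger parallel gripper is mounted at the origin on a cart in front of the work surface, level with it; the furniture and walls round the work are solid. World frame = base frame: x ahead of the robot, y to its left, z up, the work surface at z = 0. Lengths are in m, angles in rad, forces in N, time in s.
With the tool pointing down it reaches from about 0.4 to 0.9 m from the base axis. Payload 5.5 kg.
Tool frame: the origin (TCP) lies at the very end of the fingers, on their centre line; the grasp point (between the pads) lies behind it (ctrl.grasp_offset is the z of the grasp point in the tool frame, in m); z points along the fingers, y is the line along which they close (so a half turn about z gives the same grasp; the last joint's range is limited). The gripper opens to 85 mm and grips with 20 to 120 N. Pads are 22 mm wide; open, the fingers measure 114 mm over their backs; the gripper's body (76 mm by 85 mm) begins 54 mm behind the grasp point. The pads swing forward as they close: fully open they stand 13 mm farther back than shut.
Start: joints at [-1.061, 0.501, -0.427, 1.55, 0.221, 1.138, -0.21], TCP at [0.159, 0.63, 0.231] pointing down, gripper open.
Joint ranges: [-2.88, 2.88], [-0.31, 2.03], [-1.54, 1.56], [0.2, 2.42], [-1.41, 4.55], [0.19, 2.02], [-2.57, 2.57]. Speed limits (rad/s): [2.57, 2.57, 3.14, 3.14, 3.14, 3.14, 3.14].

### API

Orientations are given as a unit quaternion [x, y, z, w].
In Python, from plant import ctrl, cams gives the robot as it stands.
- The arm moves only by the tool apply_moves, never from a script. Its argument "series" is a list of rows, each a list of 5 numbers: the shift along the tool's x, y, z in units of 30 mm (1.0 is 30 mm), then the turn about the tool's z in units of 6 degrees (1.0 is 6 degrees), then the finger opening in mm, from 0 to 85.4. A call has 1 to 12 rows; each row shifts and turns the commanded pose from where the row before left it, along the tool's axes as they then stand; what a row does not reach is not made up. A row lasts 1/10 s, in which the tool goes at most 50 mm and 8.59 degrees, less where a joint would pass 70% of its speed; a pose out of reach is approached as far as the arm can. A call is refused whole if a number of a shift passes 1 or a number of a turn 1, either way. A call with a gripper value outside its range is refused whole. The fingers move at their own pace and stop on an object; "grip_force" is the grip in N (left out, the last holds). Time passes only in rows, so rows that do not move let the fingers close. It gives the time, the measured TCP pose, the force, the opening and the grip force at its end, in the units of the state.
- ctrl.state(): the state, without advancing time (a new reading comes with each control period).
- cams.camera(name): name is "scene" or "top" or "wrist"; returns a dict with "frame" (384x512x3 uint8, red, green, blue), "range_z" (384x512 float32, m along the optical axis (not along the pixel's ray), 0 where there is no reading), "fx", "fy", "cx", "cy" (pixels), "dist_coeffs" ([k1, k2, p1, p2, k3] as OpenCV has them; the pictures are not rectified), "pose" (4x4, takes a point from camera to world coordinates). Camera axes: x right, y up, looking along -z (the intrinsics and any distortion apply to the point x, -y, -z); pixel columns grow to the right and rows downward; lengths in m; the calibration is good to about 2 mm. A picture is of the moment at which its call begins.
- ctrl.job_done(): hands the job in; it is judged then, once.
The state is a dict: "clock": time; "joint_positions": joint angles; "joint_vel": joint speeds; "tau": joint torques, N m; "ee_pos": TCP position; "eef_rot": TCP orientation; "contact_force": force on the tool from outside, world axes, zero at the start; "torque": the same for the moment, N m; "finger_gap": finger opening in m; "finger_force": force on a finger pad.
Only numpy, scipy, OpenCV 4.12 (cv2) and the standard library are available. Lean on these libraries where they do the work, as an engineer would, in place of code of your own. Each camera call takes 0.05 s, during which the arm holds its last target. There are 200 camera calls.

### The job

The small dial scale shows a weight although its platform is empty. Take the flat screwdriver from the wooden block, set its blade into the slotted zero screw inside the flared bushing on top of the scale (press only lightly and turn it on the screw until the blade drops into the slot), turn the screw anticlockwise until the needle points at the wide zero mark, then stand the screwdriver back upright, fully down, in the hole of the block it came from. Do not lean hard on the scale with the screwdriver, and leave the jars, tins, tape roll and price stand round about where they are.

Things in the scene. Friction and masses are not known exactly. Their poses are not given: they have to be found in the camera images.
- dial_scale: Grey counter scale 205 x 150 x 103 mm, immovable. Origin under its middle at table height, x to its back, y to its left, z up. In front a sloped round dial; at the back a flat steel platform, its top 97 mm up (rear lip 103 mm). Between them, on the flat top (z 80 mm), an upright steel bushing with the zero screw inside.
- dial_zero (a point): Inner part of the zero mark, on the scale's white dial (radius 43 mm, facing front, sloped 33 degrees, clear cover): the one mark that is much wider and longer than the others, at the upper end of the dial. The other marks stand every 15 degrees.
- needle (a joint): Angle of the black needle in rad: 0 on the zero mark, positive clockwise from it facing the dial. Starts at 0.4 to 0.75. It follows the screw at half its angle: screw clockwise (from above) raises it, anticlockwise lowers it, so 0.8 to 1.5 rad anticlockwise are needed. Stops 3.0 rad of screw either side of zero.
- screw_mouth (a point): Centre of the mouth of the bushing, a collar 29 mm wide and 13 mm high with upright axis, at x -16, y 0, z 93 mm of the scale. Inside it narrows from a 22 mm mouth to a straight 15 mm bore 4 mm down, which guides the blade.
- screw_head (a point): Centre of the top of the screw head, 7.5 mm below the mouth. Head 14.4 mm across; straight slot right across it, 4.6 mm wide, 4.3 mm deep, at an unmeasured angle that can be any. The 2.5 mm blade drops in when within about 0.15 rad of it. The screw turns stiffly (0.03 Nm), stays where left and is not turned by a light touch. Head and bushing are rigid.
- screwdriver: Stubby flat screwdriver, about 75 g, 123 mm long. Origin at the blade's end, z up towards the handle, x along the blade's 12 mm width, y across its thickness (2.5 mm). Dark square handle 24 x 24 mm, flats square to x and y, from z 55 to 119 mm; below it a 7.6 mm round shaft. Starts upright in the block, handle's underside on the block's top.
- blade_tip (a point): Middle of the end of the screwdriver's blade (its body's origin).
- tool_block: Wooden block 60 x 100 x 62 mm (x, y, z), immovable; origin under its middle at table height. Two upright through holes: the wide one (16 mm) at y +18 mm holds the screwdriver, a narrower 12 mm one at y -30 mm is empty.
- block_hole (a point): Centre of the mouth of the wide hole, in the block's top face, 62 mm above the table. With the screwdriver home the blade's end is 55 mm below this point, the handle's underside on the face.
- jar_3: Bystander: small glass jar with a green lid, about 65 mm wide, 84 mm tall, standing loose behind the work; origin under its middle.
- jar_4: Bystander: glass jar with a green lid, 74 mm wide, 84 mm tall, loose; origin under its middle.
- tape_roll: Bystander: roll of tape lying flat, 98 mm wide, 25 mm high, loose, in front between the block and the scale; origin under its middle.
- tin_1: Bystander: upright food tin, 75 mm wide, 110 mm tall, loose near the front edge; origin under its middle.
- tin_2: Bystander: low tin, 75 mm wide, 58 mm tall, loose near the front edge; origin under its middle.
- price_stand: Bystander: price card in a small wooden block, 26 x 90 x 77 mm, loose at the back; origin under its middle.

How it is judged:
By the outcome, as a careful person would: the job done as asked, in the order asked, and still so for the second after the job is handed in, with the robot touching nothing.
It also fails if it takes over 72 s, if anything falls off the work surface, if the arm or the gripper's body presses on something with over 40 N, if the wrist force passes 120 N, or if a joint passes its speed limit or range.

## Working session

There is one attempt and no reset: what is moved stays moved. The work goes in short steps, Python scripts to look and compute and a tool call to move; the robot and the scene stay as the last step left them, time stands still between calls to the robot, and variables do not carry over. Pictures are saved under pics/ and viewed, at most 10 in all, crops included, and the job is handed in when it is done.

Besides the shell and the picture viewer there is one more tool, called after "Request:" by a JSON object that holds its "method" and its "body". apply_moves: Moves the arm, as the interface text tells. Its arguments: {"type":"object","properties":{"series":{"type":"array"},"grip_force":{"type":"number"}},"required":["series"]}

```bash
mkdir -p pics; ls
cat > h.py <<'E'
import numpy as np, cv2
from plant import ctrl, cams
def K(c): return np.array([[c["fx"],0,c["cx"]],[0,c["fy"],c["cy"]],[0,0,1.]])
def ray(c,uv):
    n=cv2.undistortPoints(np.array(uv,float).reshape(-1,1,2),K(c),np.array(c["dist_coeffs"],float)).reshape(-1,2)
    d=np.c_[n[:,0],-n[:,1],-np.ones(len(n))]
    P=np.array(c["pose"]); return P[:3,3], d@P[:3,:3].T
def onz(c,uv,z):
    o,d=ray(c,uv); return o+d*((z-o[2])/d[:,2])[:,None]
def withdepth(c,uv):
    o,d=ray(c,uv); r=c["range_z"]; return np.array([o+d[i]*r[int(round(v)),int(round(u))] for i,(u,v) in enumerate(np.array(uv))])
def proj(c,p):
    P=np.array(c["pose"]); q=(np.atleast_2d(p)-P[:3,3])@P[:3,:3]; q=q*[1,-1,-1]
    return cv2.projectPoints(q,np.zeros(3),np.zeros(3),K(c),np.array(c["dist_coeffs"],float))[0].reshape(-1,2)
def cross(c1,u1,c2,u2):
    o1,d1=ray(c1,[u1]);o2,d2=ray(c2,[u2]);d1=d1[0];d2=d2[0]
    s=np.linalg.lstsq(np.c_[d1,-d2],o2-o1,rcond=None)[0]
    a=o1+s[0]*d1;b=o2+s[1]*d2; return (a+b)/2,np.linalg.norm(a-b)
def save(n,im): cv2.imwrite(f"pics/{n}.png",im[...,::-1])
E
python3 - <<'E'
from h import *
a=cams.camera("scene");b=cams.camera("top");w=cams.camera("wrist")
import pickle;pickle.dump((a,b,w),open("c0.pkl","wb"))
for c in(a,b,w):print(np.round(c["pose"],3).tolist(),c["fx"],c["dist_coeffs"])
save("a",a["frame"]);save("b",b["frame"])
s=ctrl.state();print({k:np.round(v,3).tolist() for k,v in s.items()},ctrl.grasp_offset)
E
```

```text
pics
[[0.722, 0.413, -0.554, -0.11], [-0.691, 0.413, -0.593, -0.885], [-0.016, 0.812, 0.584, 0.737], [0.0, 0.0, 0.0, 1.0]] 494.68217381056866 [0.01673124 0.         0.         0.         0.        ]
[[0.022, 0.996, -0.083, 0.423], [-1.0, 0.022, 0.0, -0.234], [0.002, 0.083, 0.997, 1.094], [0.0, 0.0, 0.0, 1.0]] 462.91471779054524 [-0.09185939  0.          0.          0.          0.        ]
[[0.244, -0.931, -0.271, 0.089], [0.97, 0.234, 0.07, 0.648], [-0.001, -0.28, 0.96, 0.373], [0.0, 0.0, 0.0, 1.0]] 265.1116854938471 [-0.00080501  0.          0.          0.          0.        ]
{'clock': 0.15, 'joint_positions': [-1.061, 0.502, -0.427, 1.551, 0.221, 1.138, -0.21], 'joint_vel': [0.0, -0.002, -0.001, -0.003, 0.0, -0.001, 0.0], 'tau': [-0.007, -57.003, -5.825, -28.128, 0.011, 0.008, -0.0], 'ee_pos': [0.159, 0.63, 0.23], 'eef_rot': [0.123, 0.992, -0.001, -0.0], 'contact_force': [-0.203, 0.16, -0.256], 'torque': [-0.013, 0.019, 0.011], 'finger_force': 0.0, 'finger_gap': 0.085} -0.0187
```

View pics/a.png

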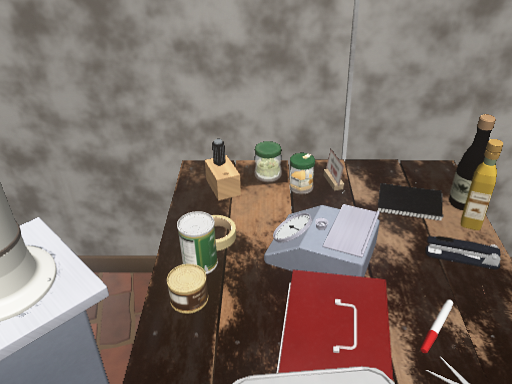

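View pics/b.png

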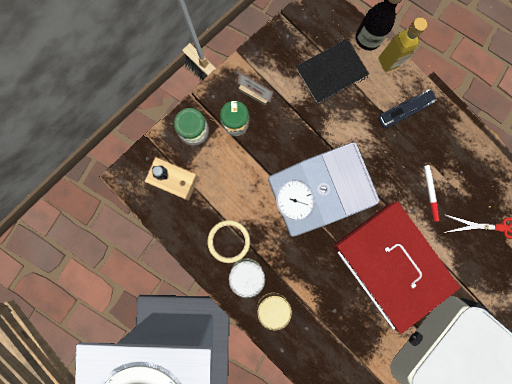

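Run:
```python
from h import *
import pickle
a,b,w=pickle.load(open("c0.pkl","rb"))
f=lambda c,x,y,W,H,s:cv2.resize(c["frame"][y:y+H,x:x+W],None,fx=s,fy=s,interpolation=cv2.INTER_CUBIC)
# top: block 130..210,145..215 ; scale 265..385,135..240 ; scene: block 195..255,130..205; scale 260..385,195..280
L=np.vstack([f(b,130,145,80,60,5),f(a,195,135,80,60,5)])
R=np.vstack([f(b,280,155,80,60,5),f(a,270,195,80,60,5)])
save("c",np.hstack([L,R]))
g=withdepth(b,[(160,172),(180,182),(323,188),(350,175),(200,200)]);print(np.round(g,3))
print(np.round(withdepth(a,[(218,142),(225,180),(321,224),(355,225)]),3))
```

```text
[[ 0.546 -0.052  0.127]
 [ 0.533 -0.086  0.061]
 [ 0.524 -0.403  0.088]
 [ 0.553 -0.46   0.098]
 [ 0.498 -0.126 -0.002]]
[[ 0.545 -0.057  0.129]
 [ 0.519 -0.107  0.053]
 [ 0.527 -0.402  0.083]
 [ 0.558 -0.464  0.098]]
```

View pics/c.png

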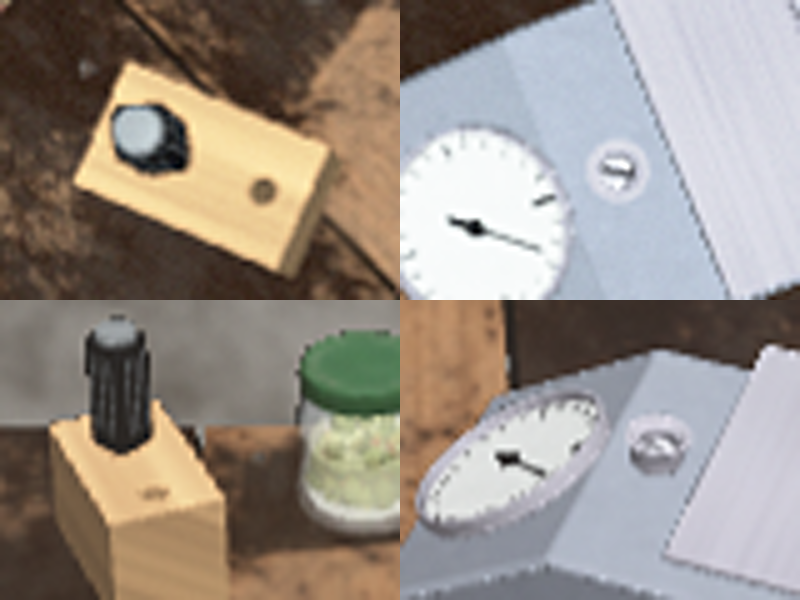

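```bash
cat > m1.py <<'E'
from h import *
import pickle
a,b,w=pickle.load(open("c0.pkl","rb"))
hsv=cv2.cvtColor(b["frame"],cv2.COLOR_RGB2HSV)
print(hsv[185,170],hsv[180,185],hsv[172,160],hsv[165,155])
m=np.zeros((384,512),np.uint8); sub=hsv[150:210,135:210]
m[150:210,135:210]=((sub[...,0]>10)&(sub[...,0]<28)&(sub[...,2]>190)&(sub[...,1]>60))*255
# top face via depth
d=b["range_z"]
cs,_=cv2.findContours(m,cv2.RETR_EXTERNAL,cv2.CHAIN_APPROX_NONE);c=max(cs,key=cv2.contourArea)
c=cv2.convexHull(c)[:,0,:]
q=onz(b,c,0.062); r=cv2.minAreaRect((q[:,:2]*1000).astype(np.float32));print(r,cv2.contourArea(c),cv2.boundingRect(c))
# handle cap (top): light blue-grey
hm=((hsv[...,0]>85)&(hsv[...,0]<125)&(hsv[...,2]>120)).astype(np.uint8);z=np.zeros_like(hm);z[155:185,145:172]=hm[155:185,145:172]
uv=np.argwhere(z)[:,::-1].mean(0);ub=uv;print(uv,z.sum(),onz(b,[uv],0.130))
ha=cv2.cvtColor(a["frame"],cv2.COLOR_RGB2HSV);print(ha[142,218])
hm=((ha[...,0]>85)&(ha[...,0]<125)&(ha[...,2]>110)&(ha[...,1]>25)).astype(np.uint8);z=np.zeros_like(hm);z[136:146,210:227]=hm[136:146,210:227]
ua=np.argwhere(z)[:,::-1].mean(0);print(ua,z.sum())
print(cross(b,ub,a,ua))
# narrow hole
h1=(130+263/5-.4,145+190/5-.4);h2=(195+154/5-.4,135+193/5-.4)
print('narrow',onz(b,[h1],.062),onz(a,[h2],.062),cross(b,h1,a,h2))
s1=(280+217/5-.4,155+172/5-.4);s2=(270+257/5-.4,195+(435-300)/5-.4)
print('bush',onz(b,[s1],.093),onz(a,[s2],.093),cross(b,s1,a,s2))
E
python3 m1.py
```

```text
[ 19  94 237] [ 22  81 252] [ 99  19 217] [ 19  97 245]
((542.8109741210938, -62.82435989379883), (99.74549865722656, 60.67903137207031), 68.41683959960938) 1168.0 (145, 158, 51, 41)
[157.15189873 170.55696203] 79 [[ 0.54904275 -0.0464309   0.13      ]]
[ 99  11 159]
[nan nan] 0
 ** On entry to DLASCL parameter number  4 had an illegal value
 ** On entry to DLASCL parameter number  4 had an illegal value
 ** On entry to DLASCL parameter number  4 had an illegal value
 ** On entry to DLASCL parameter number  4 had an illegal value
 ** On entry to DLASCL parameter number  5 had an illegal value
 ** On entry to DLASCL parameter number  4 had an illegal valuem1.py:18: RuntimeWarning: Mean of empty slice.
  ua=np.argwhere(z)[:,::-1].mean(0);print(ua,z.sum())
  ret = um.true_divide(
Traceback (most recent call last):
  File "m1.py", line 19, in <module>
    print(cross(b,ub,a,ua))
          ~~~~~^^^^^^^^^^^
  File "h.py", line 17, in cross
    s=np.linalg.lstsq(np.c_[d1,-d2],o2-o1,rcond=None)[0]
      ~~~~~~~~~~~~~~~^^^^^^^^^^^^^^^^^^^^^^^^^^^^^^^^
numpy.linalg.LinAlgError: SVD did not converge in Linear Least Squares
```

```bash
sed -i 's/^ua=.*/ua=np.array([218.,140.2])/' m1.py; python3 m1.py | tail -4
python3 - <<'E'
from h import *
import pickle
from scipy.spatial.transform import Rotation as R
w=pickle.load(open("c0.pkl","rb"))[2]
s=ctrl.state();M=R.from_quat(s["eef_rot"]).as_matrix();print(M.round(3))
C=np.array(w["pose"]);print('cam in tool',(M.T@(C[:3,3]-s["ee_pos"])).round(3),(M.T@C[:3,:3]).round(3).tolist())
print('delta in tool',(M.T@(np.array([.549,-.0462,.23])-s["ee_pos"])/.03).round(2))
E
```

```text
[ 99  11 159]
(array([ 0.55074227, -0.04715505,  0.12778962]), np.float64(0.0036435418795133494))
narrow [[ 0.53188381 -0.09078831  0.062     ]] [[ 0.53124216 -0.09505708  0.062     ]] (array([ 0.53303064, -0.09110284,  0.05922577]), np.float64(0.0022070491980865784))
bush [[ 0.52139278 -0.40194351  0.093     ]] [[ 0.52278155 -0.40494324  0.093     ]] (array([ 0.52260824, -0.40322649,  0.09180793]), np.float64(0.0030314428915685213))
[[-0.97   0.244 -0.   ]
 [ 0.244  0.97  -0.001]
 [ 0.    -0.002 -1.   ]]
cam in tool [ 0.072  0.    -0.142] [[-0.0, 0.96, 0.28], [1.0, 0.0, -0.0], [-0.0, 0.28, -0.96]]
delta in tool [-18.12 -18.67   0.04]
```

Request:
{"method": "apply_moves", "body": {"series": [[-0.95,-0.98,0,0,85],[-0.95,-0.98,0,0,85],[-0.95,-0.98,0,0,85],[-0.95,-0.98,0,0,85],[-0.95,-0.98,0,0,85],[-0.95,-0.98,0,0,85],[-0.95,-0.98,0,0,85],[-0.95,-0.98,0,0,85],[-0.95,-0.98,0,0,85],[-0.95,-0.98,0,0,85],[-0.95,-0.98,0,0,85],[-0.95,-0.98,0,0,85]]}}

```text
clock: 1.35
ee_pos: [0.4047, 0.203, 0.2313]
eef_rot: [0.123, 0.992, 0.0, 0.0]
contact_force: [0.9, 0.2, 0.0]
finger_gap: 0.0846
finger_force: 0.0
```

Request:
{"method": "apply_moves", "body": {"series": [[-0.95,-0.98,0,0,85],[-0.95,-0.98,0,0,85],[-0.95,-0.98,0,0,85],[-0.95,-0.98,0,0,85],[-0.95,-0.98,0,0,85],[-0.95,-0.98,0,0,85],[-0.95,-0.98,0,0,85],[0,0,0,0,85],[0,0,0,0,85]]}}

```text
clock: 2.25
ee_pos: [0.5472, -0.0445, 0.2307]
eef_rot: [0.124, 0.992, 0.0, -0.001]
contact_force: [0.6, 0.7, -0.6]
finger_gap: 0.085
finger_force: 0.0
```

```bash
cat > g.py <<'E'
from h import *
from scipy.spatial.transform import Rotation as R
def st():
    s=ctrl.state();M=R.from_quat(s["eef_rot"]).as_matrix();return s,M
def yaw(M): return np.degrees(np.arctan2(M[1,0],M[0,0]))
def info():
    s,M=st();print('t',round(s["clock"],2),'pos',np.round(s["ee_pos"],4),'yaw',yaw(M).round(2),'tilt',M[:2,2].round(4),'q',np.round(s["joint_positions"],2),'F',np.round(s["contact_force"],1),'T',np.round(s["torque"],2),'gap',np.round(s["finger_gap"],4));return s,M
def to(p): 
    s,M=st();print('units',(M.T@(np.array(p)-s["ee_pos"])/.03).round(2))
E
python3 - <<'E'
from g import *
info();to([.5495,-.0462,.23])
w=cams.camera("wrist");save("w1",w["frame"])
u=proj(w,[[.5495,-.0462,.13]])[0];print(u)
x,y=[int(v) for v in u]
c=w["frame"][max(0,y-75):y+75,max(0,x-100):x+100];save("w1c",cv2.resize(c,None,fx=4,fy=4,interpolation=cv2.INTER_CUBIC));print(max(0,x-100),max(0,y-75))
E
```

```text
t 2.25 pos [ 0.5472 -0.0445  0.2307] yaw 165.72 tilt [-0.0012  0.0002] q [ 0.03  0.29  0.    1.82 -0.    1.03  1.36] F [ 0.6  0.7 -0.6] T [0.06 0.01 0.02] gap 0.085
units [-0.09 -0.04  0.02]
[253.18289777 197.31818211]
153 122
```

View pics/w1c.png

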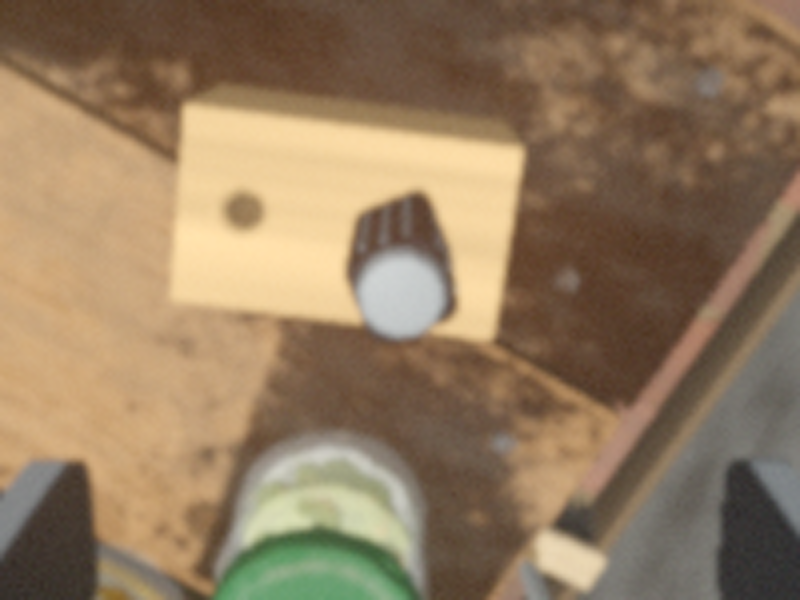

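Run:
```python
from g import *
w=cams.camera("wrist");f=w["frame"]
hsv=cv2.cvtColor(f,cv2.COLOR_RGB2HSV)
X,Y=153,122
p=lambda u,v:(X+u/4-.4,Y+v/4-.4)
q=onz(w,[p(360,226),p(418,190),p(436,200)],.062);print(q.round(4));d=q[1]-q[0];print('edge',np.linalg.norm(d[:2]),np.degrees(np.arctan2(d[1],d[0])))
# dark mask of handle + cap, project hull; search yaw by min area of lower part
cap=((hsv[...,1]<40)&(hsv[...,2]>120)).astype(np.uint8);z=np.zeros_like(cap);z[Y+58:Y+90,X+84:X+117]=cap[Y+58:Y+90,X+84:X+117]
cs,_=cv2.findContours(z,cv2.RETR_EXTERNAL,cv2.CHAIN_APPROX_NONE);c=max(cs,key=cv2.contourArea);e=cv2.fitEllipse(c);print(e)
print('cap',onz(w,[e[0]],.123-.055+.062),onz(w,[e[0]],.128))
m=((hsv[...,2]>150)&(hsv[...,1]>70)&(hsv[...,0]<28)).astype(np.uint8)*255;z=np.zeros_like(m);z[Y+20:Y+90,X+38:X+135]=m[Y+20:Y+90,X+38:X+135]
cs,_=cv2.findContours(z,cv2.RETR_EXTERNAL,cv2.CHAIN_APPROX_NONE);c=cv2.convexHull(max(cs,key=cv2.contourArea))[:,0,:]
q=onz(w,c,.062);print(cv2.minAreaRect((q[:,:2]*1000).astype(np.float32)))
h=[p(243,210)];print('narrow',onz(w,h,.062))
# zoom of handle
save("w2c",cv2.resize(f[Y+40:Y+95,X+75:X+125],None,fx=10,fy=10,interpolation=cv2.INTER_CUBIC))
```

```text
[[ 0.5428 -0.0564  0.062 ]
 [ 0.5364 -0.0368  0.062 ]
 [ 0.5407 -0.0323  0.062 ]]
edge 0.020571881178137425 108.08417943597512
((251.27833557128906, 195.4053955078125), (21.997177124023438, 22.53060531616211), 165.59275817871094)
cap [[ 0.54689031 -0.0459093   0.13      ]] [[ 0.5474646  -0.04607787  0.128     ]]
((544.8465576171875, -65.52946472167969), (108.23240661621094, 82.07623291015625), 72.47331237792969)
narrow [[ 0.52951876 -0.08906407  0.062     ]]
```

View pics/w2c.png

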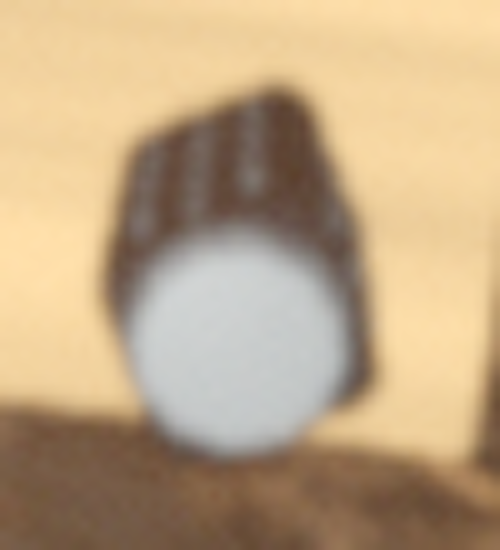

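Run:
```python
from g import *
w=cams.camera("wrist");f=w["frame"]
g=cv2.cvtColor(f,cv2.COLOR_RGB2GRAY)[162:217,228:278];hs=cv2.cvtColor(f,cv2.COLOR_RGB2HSV)[162:217,228:278]
b=cv2.resize(g,None,fx=8,fy=8,interpolation=cv2.INTER_CUBIC)
# top boundary per column of bright->dark
pts=[]
for u in range(int(14*8),int(25*8),4):
    col=b[:,u]; k=np.argmax(col<150); pts.append((228+(u+.5)/8-.5,162+(k+.5)/8-.5))
q=onz(w,pts,.062);vx,vy,_,_=cv2.fitLine(q[:,:2].astype(np.float32),cv2.DIST_HUBER,0,.01,.01).ravel()
print(np.degrees(np.arctan2(vy,vx))%180, q[[0,-1]].round(4),pts[0],pts[-1])
s,M=info();print('tool y angle',np.degrees(np.arctan2(M[1,1],M[0,1])))
# block top mask
m=((hs[...,2]>0)).astype(np.uint8)
H=cv2.cvtColor(f,cv2.COLOR_RGB2HSV);print([H[v,u].tolist() for u,v in [(200,155),(260,160),(240,146),(215,190),(180,190),(260,205)]])
```

```text
98.13303 [[ 0.5392 -0.0559  0.062 ]
 [ 0.5372 -0.0424  0.062 ]] (241.5625, np.float64(175.3125)) (252.0625, np.float64(171.0625))
t 2.4 pos [ 0.5468 -0.0419  0.231 ] yaw 165.99 tilt [-0.0008  0.0008] q [ 0.03  0.29  0.    1.82 -0.    1.03  1.36] F [-0.4  0.9 -0.4] T [-0.03 -0.03 -0.02] gap 0.0851
tool y angle 75.9922171328939
[[19, 87, 244], [19, 85, 252], [13, 103, 116], [19, 85, 252], [16, 94, 206], [18, 94, 211]]
```

Request:
{"method": "apply_moves", "body": {"series": [[0,0,0,0.9,85],[0,0,0,0.9,85],[0,0,0,0.9,85],[0,0,0,0.9,85],[0,0,0,0.9,85],[0,0,0,0.9,85],[0,0,0,0.9,85],[0,0,0,0.9,85],[0,0,0,0.9,85],[0,0,0,0.9,85],[0,0,0,0.9,85],[0,0,0,0.9,60]]}}

```text
clock: 3.6
ee_pos: [0.547, -0.0417, 0.2314]
eef_rot: [0.636, 0.772, 0.0, -0.0]
contact_force: [-0.2, -0.1, -0.8]
finger_gap: 0.0729
finger_force: 0.0
```

Run:
```python
from g import *
for i in range(6):
    s,M=st();print(np.round(s["ee_pos"],4),yaw(M).round(2),round(s["clock"],2),s["finger_gap"]); 
    w=cams.camera("wrist")
info();to([.549,-.0462,.23])
f=w["frame"];save("w3",f)
H=cv2.cvtColor(f,cv2.COLOR_RGB2HSV);u=proj(w,[[.549,-.0462,.13]])[0].astype(int);print(u)
x,y=u;cap=((H[...,1]<40)&(H[...,2]>120)).astype(np.uint8);z=np.zeros_like(cap);z[y-20:y+20,x-20:x+20]=cap[y-20:y+20,x-20:x+20]
cs,_=cv2.findContours(z,cv2.RETR_EXTERNAL,cv2.CHAIN_APPROX_NONE);c=max(cs,key=cv2.contourArea);e=cv2.fitEllipse(c);print(e);print('cap',onz(w,[e[0]],.130))
save("w3c",cv2.resize(f[y-45:y+45,x-60:x+60],None,fx=5,fy=5,interpolation=cv2.INTER_CUBIC))
```

```text
[ 0.547  -0.0417  0.2314] 101.0 3.6 0.07286923016167385
[ 0.5469 -0.0418  0.2314] 100.74 3.65 0.06584526248472783
[ 0.547  -0.0419  0.2314] 101.17 3.7 0.06045711034567303
[ 0.5471 -0.0421  0.2314] 101.31 3.75 0.06004997782605336
[ 0.5472 -0.0424  0.2314] 101.32 3.8 0.059892002921245475
[ 0.5472 -0.0426  0.2314] 101.28 3.85 0.06003474391353662
t 3.9 pos [ 0.5473 -0.0429  0.2314] yaw 101.23 tilt [0.     0.0002] q [-0.12  0.29  0.18  1.82 -0.06  1.03  0.28] F [-0.1 -0.1  0.1] T [0.04 0.   0.01] gap 0.0602
units [-0.12  0.03  0.05]
[256 197]
((255.73117065429688, 196.0411376953125), (21.089284896850586, 22.091333389282227), 95.28589630126953)
cap [[ 0.54796513 -0.04470103  0.13      ]]
```

View pics/w3c.png

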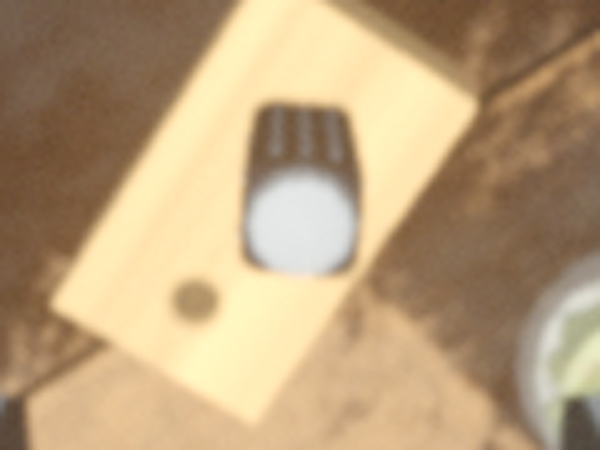

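Request:
{"method": "apply_moves", "body": {"series": [[-0.09,0.02,0.3,0,60],[0,0,0.7,0,60],[0,0,0.9,0,60],[0,0,0.9,0,60],[0,0,0.9,0,60],[0,0,0.8,0,55],[0,0,0.5,0,50],[0,0,0.2,0,45],[0,0,0,0,40],[0,0,0,0,35],[0,0,0,0,30]], "grip_force": 60}}

```text
clock: 5.0
ee_pos: [0.5496, -0.0463, 0.0765]
eef_rot: [0.636, 0.772, 0.001, 0.001]
contact_force: [-0.2, -0.4, -0.4]
finger_gap: 0.0301
finger_force: 0.0
```

Run:
```python
from g import *
info()
```

```text
t 5.0 pos [ 0.5496 -0.0463  0.0765] yaw 101.06 tilt [ 0.0023 -0.    ] q [-0.09  0.5   0.15  1.93 -0.11  0.71  0.33] F [-0.2 -0.4 -0.4] T [-0.01  0.03 -0.01] gap 0.0301
```

Request:
{"method": "apply_moves", "body": {"series": [[0,0,0,0,15],[0,0,0,0,10],[0,0,0,0,10],[0,0,0,0,10],[0,0,0,0,10]], "grip_force": 60}}

```text
clock: 5.5
ee_pos: [0.5496, -0.0462, 0.0767]
eef_rot: [0.636, 0.772, 0.001, 0.001]
contact_force: [-0.3, -0.4, 6.0]
finger_gap: 0.0241
finger_force: 58.2
```

Run:
```python
from g import *
info()
```

```text
t 5.5 pos [ 0.5496 -0.0462  0.0767] yaw 101.07 tilt [0.0024 0.    ] q [-0.09  0.5   0.15  1.93 -0.11  0.71  0.33] F [-0.3 -0.4  6. ] T [-0.04  0.21 -0.01] gap 0.0241
```

Request:
{"method": "apply_moves", "body": {"series": [[0,0,-0.3,0,10],[0,0,-0.6,0,10],[0,0,-0.9,0,10],[0,0,-0.9,0,10],[0,0,-0.9,0,10],[0,0,-0.6,0,10],[0,0,-0.3,0,10],[0,0,0,0,10]]}}

```text
clock: 6.3
ee_pos: [0.5493, -0.0462, 0.2117]
eef_rot: [0.636, 0.772, 0.001, 0.001]
contact_force: [-0.3, -0.3, -0.3]
finger_gap: 0.0237
finger_force: 58.2
```

Run:
```python
from g import *
s,M=info()
a=cams.camera("scene");w=cams.camera("wrist");b=cams.camera("top")
import pickle;pickle.dump((a,b,w),open("c1.pkl","wb"))
tip=np.array(s["ee_pos"])-[0,0,.068]
u=proj(a,[tip])[0].astype(int);v=proj(w,[tip])[0].astype(int);print(tip,u,v)
f=lambda c,x,y:cv2.resize(c["frame"][y-30:y+30,x-40:x+40],(480,360),interpolation=cv2.INTER_CUBIC)
f2=cv2.resize(b["frame"][173:203,303:343],(480,360),interpolation=cv2.INTER_CUBIC)
save("d",np.vstack([np.hstack([f(a,*u)]),f2])[:,:] if 0 else np.hstack([f(a,*u),f2])[:, :].copy()) 
im=np.hstack([f(a,*u),f2]);save("d",cv2.resize(im,(800,300)))
```

```text
t 6.3 pos [ 0.5493 -0.0462  0.2117] yaw 101.06 tilt [0.0027 0.0001] q [-0.12  0.31  0.18  1.84 -0.07  0.99  0.29] F [-0.3 -0.3 -0.3] T [-0.04 -0.02 -0.02] gap 0.0237
[ 0.54928255 -0.04618006  0.14374446] [216 134] [256 205]
```

View pics/d.png

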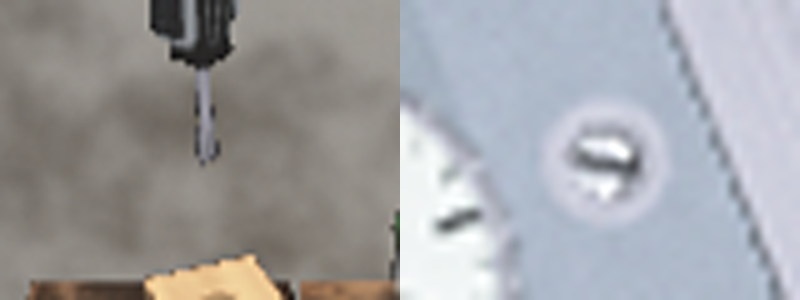

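Run:
```python
from g import *
import pickle
a,b,w=pickle.load(open("c1.pkl","rb"))
r=w["range_z"];print((r[170:216:3,244:270:1]*1000).astype(int)) if 0 else None
for v in range(176,212,3): print(v,(r[v,238:276]*1000).astype(int).tolist())
```

```text
176 [296, 297, 297, 297, 297, 297, 297, 297, 297, 297, 299, 295, 297, 297, 360, 360, 360, 361, 360, 360, 362, 299, 297, 298, 297, 296, 298, 296, 295, 298, 296, 297, 298, 297, 297, 297, 298, 297]
179 [296, 298, 299, 298, 298, 298, 298, 297, 298, 298, 299, 327, 335, 342, 347, 347, 350, 352, 349, 348, 347, 341, 336, 329, 300, 298, 299, 299, 298, 298, 297, 299, 298, 297, 298, 298, 298, 299]
182 [299, 298, 298, 298, 301, 299, 299, 299, 298, 299, 302, 314, 322, 326, 331, 332, 334, 335, 333, 333, 330, 328, 323, 316, 305, 299, 299, 299, 299, 299, 298, 300, 298, 299, 299, 299, 299, 299]
185 [299, 300, 300, 300, 300, 300, 299, 300, 299, 299, 302, 303, 309, 313, 318, 317, 320, 321, 319, 318, 317, 314, 310, 305, 302, 299, 300, 300, 301, 302, 299, 300, 300, 299, 299, 301, 299, 300]
188 [301, 299, 302, 300, 299, 302, 301, 301, 300, 302, 300, 301, 302, 302, 303, 304, 307, 306, 305, 306, 303, 302, 303, 301, 301, 300, 301, 301, 301, 302, 300, 302, 300, 301, 302, 300, 301, 299]
191 [302, 300, 301, 302, 303, 303, 301, 302, 302, 302, 303, 302, 302, 303, 301, 301, 301, 302, 302, 302, 302, 302, 0, 302, 30
[... 535 characters left out ...]
5, 306, 305, 304, 305, 305, 305, 304, 304, 302, 306, 304, 306, 305, 306, 304, 305, 305, 305, 304, 305, 305, 304, 370]
203 [305, 306, 306, 306, 306, 305, 306, 305, 306, 305, 222, 223, 222, 223, 224, 222, 306, 306, 0, 305, 306, 307, 305, 306, 305, 307, 307, 305, 305, 306, 305, 305, 307, 305, 305, 372, 372, 372]
206 [307, 307, 307, 307, 307, 306, 305, 306, 307, 215, 213, 213, 212, 211, 212, 212, 212, 213, 212, 212, 214, 212, 213, 214, 307, 307, 305, 306, 306, 307, 307, 308, 307, 371, 372, 373, 373, 373]
209 [309, 308, 308, 308, 306, 307, 310, 309, 308, 214, 211, 206, 204, 203, 203, 201, 201, 201, 202, 202, 204, 203, 207, 212, 308, 308, 308, 307, 308, 307, 308, 374, 374, 374, 374, 373, 375, 374]
```

Run:
```python
from g import *
import pickle
a,b,w=pickle.load(open("c1.pkl","rb"))
r=w["range_z"]
for v in range(201,226): print(v,(r[v,240:272]*1000).astype(int).tolist())
# tip centre ray vs scene
v=np.argwhere(r[203:206,240:272]<.24);print(v.mean(0)+[203,240])
# scene: blade tip pixel from crop: (205,163)/ (400/80) 
u=proj(a,[[.5493,-.0462,.142]])[0];x0,y0=216-40,134-30
us=(x0+205/5-.4,y0+163/5-.4);print(u,us)
print(cross(w,(254.3,203.3),a,us))
# slot: bushing in top
g=cv2.cvtColor(b["frame"],cv2.COLOR_RGB2GRAY)
print(g[182:196,314:332])
```

```text
201 [306, 306, 304, 305, 306, 306, 305, 304, 305, 305, 304, 305, 306, 305, 306, 305, 305, 305, 306, 305, 305, 306, 305, 305, 0, 0, 305, 306, 306, 304, 305, 305]
202 [304, 306, 306, 306, 306, 306, 305, 306, 306, 305, 305, 306, 305, 306, 306, 306, 306, 305, 305, 304, 305, 305, 305, 305, 306, 304, 306, 305, 306, 304, 307, 305]
203 [306, 306, 306, 305, 306, 305, 306, 305, 222, 223, 222, 223, 224, 222, 306, 306, 0, 305, 306, 307, 305, 306, 305, 307, 307, 305, 305, 306, 305, 305, 307, 305]
204 [306, 306, 306, 307, 307, 305, 306, 305, 220, 219, 218, 218, 218, 220, 219, 220, 220, 222, 220, 220, 220, 222, 307, 307, 307, 307, 306, 307, 306, 306, 307, 307]
205 [307, 307, 307, 306, 307, 306, 306, 307, 215, 215, 216, 215, 216, 214, 217, 217, 216, 216, 217, 218, 217, 217, 307, 307, 307, 307, 305, 306, 306, 307, 308, 307]
206 [307, 307, 307, 306, 305, 306, 307, 215, 213, 213, 212, 211, 212, 212, 212, 213, 212, 212, 214, 212, 213, 214, 307, 307, 305, 306, 306, 307, 307, 308, 307, 371]
207 [307, 307, 308, 308, 307, 306, 307, 214, 211, 210, 208, 208, 209, 209, 210, 210, 210, 210, 210, 211, 211, 212, 3
[... 3519 characters left out ...]
183 197 211 192 183 182]
 [184 187 184 198 209 205 166 225 243 243 255 203 160 182 208 198 183 184]
 [186 187 180 197 209 182 152 125 178 187 221 253 128 178 202 199 183 183]
 [188 186 184 199 208 199 158 129 105 103  89 108  78 183 199 204 185 182]
 [187 188 186 197 205 212 213 214 197 190 178 122 122 176 200 202 188 185]
 [188 185 185 190 203 206 199 229 233 252 238 160 176 187 209 191 182 183]
 [189 185 185 183 199 207 213 201 191 245 181 159 187 204 205 186 181 184]
 [183 186 182 181 186 198 209 203 203 196 195 198 206 206 193 182 180 181]
 [180 186 186 186 181 184 197 203 202 204 204 209 204 190 183 183 181 180]
 [188 187 184 186 184 182 182 186 193 195 194 193 184 184 183 185 184 184]]
```

Request:
{"method": "apply_moves", "body": {"series": [[-0.6,-0.15,0,0,10],[-0.98,-0.26,0,0,10],[-0.98,-0.26,0,0,10],[-0.98,-0.26,0,0,10],[-0.98,-0.26,0,0,10],[-0.98,-0.26,0,0,10],[-0.98,-0.26,0,0,10],[-0.98,-0.26,0,0,10],[-0.98,-0.26,0,0,10],[-0.98,-0.26,0,0,10],[-0.98,-0.26,0,0,10],[-0.98,-0.26,0,0,10]]}}

```text
clock: 7.65
ee_pos: [0.5244, -0.3992, 0.2083]
eef_rot: [0.636, 0.772, -0.0, -0.002]
contact_force: [0.5, -0.2, -1.2]
finger_gap: 0.0238
finger_force: 58.2
```

Request:
{"method": "apply_moves", "body": {"series": [[-0.98,-0.26,0,0,10],[-0.4,-0.1,0,0,10],[0,0,0,0,10],[0,0,0,0,10]]}}

```text
clock: 8.05
ee_pos: [0.5229, -0.4395, 0.2091]
eef_rot: [0.635, 0.772, 0.001, -0.001]
contact_force: [0.2, 0.8, -0.9]
finger_gap: 0.0239
finger_force: 58.2
```

Run:
```python
from g import *
s,M=info()
w=cams.camera("wrist");b=cams.camera("top")
import pickle;pickle.dump((s,w,b),open("c2.pkl","wb"))
u=proj(w,[[.522,-.4035,.093]])[0];t=proj(w,[np.array(s["ee_pos"])-[0,0,.0697]])[0];print(u,t)
x,y=u.astype(int)
save("e",cv2.resize(w["frame"][y-30:y+30,x-40:x+40],None,fx=10,fy=10,interpolation=cv2.INTER_CUBIC));print(x-40,y-30)
```

```text
t 8.05 pos [ 0.5229 -0.4395  0.2091] yaw 101.1 tilt [-0.0011  0.0024] q [ 0.46  0.56  0.3   1.5  -0.18  1.11  0.98] F [ 0.2  0.8 -0.9] T [ 0.06 -0.02  0.01] gap 0.0239
[261.62526593 154.91838865] [255.61321858 204.6321435 ]
221 124
```

View pics/e.png

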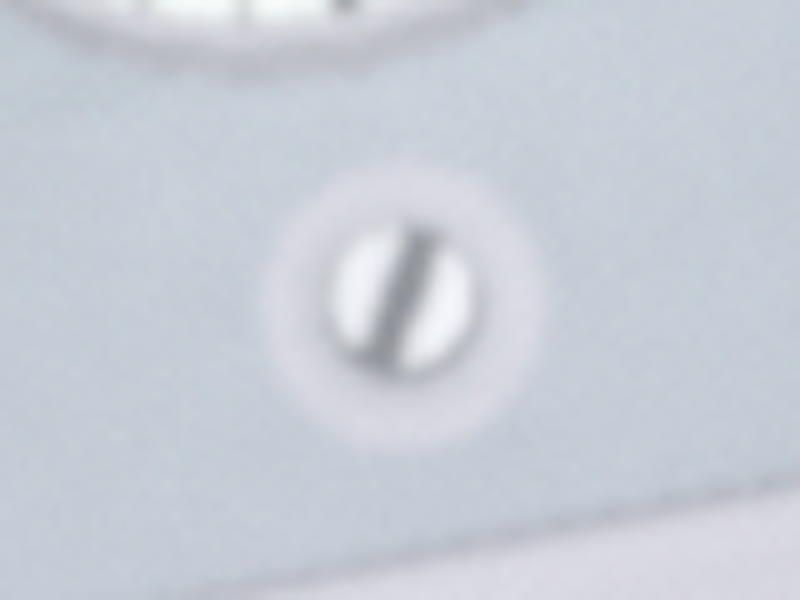

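Request:
{"method": "apply_moves", "body": {"series": [[0,0,0,0.9,10],[0,0,0,0.9,10],[0,0,0,0.9,10],[0,0,0,0.9,10],[0,0,0,0.9,10],[0,0,0,0.9,10],[0,0,0,0.9,10],[0,0,0,0.9,10],[0,0,0,0.9,10],[0,0,0,0.9,10],[0,0,0,0.9,10],[0,0,0,0.9,10]]}}

```text
clock: 9.35
ee_pos: [0.5239, -0.439, 0.2104]
eef_rot: [0.951, 0.311, 0.001, -0.001]
contact_force: [0.5, -0.3, -0.8]
finger_gap: 0.0237
finger_force: 58.2
```

Request:
{"method": "apply_moves", "body": {"series": [[0,0,0,0.9,10],[0,0,0,0.9,10],[0,0,0,0.9,10],[0,0,0,0.9,10],[0,0,0,0.9,10],[0,0,0,0.9,10],[0,0,0,0.9,10],[0,0,0,0.75,10],[-0.65,-0.53,0,0,10],[-0.65,-0.53,0,0,10],[0,0,0,0,10],[0,0,0,0,10]]}}

```text
clock: 10.55
ee_pos: [0.4885, -0.4037, 0.2107]
eef_rot: [0.999, -0.051, 0.001, -0.001]
contact_force: [1.0, 0.2, -0.1]
finger_gap: 0.0237
finger_force: 58.3
```

```bash
cat > v.py <<'E'
from g import *
s,M=info()
import time
w=cams.camera("wrist");s,M=st()
import pickle;pickle.dump((s,w),open("c3.pkl","wb"))
r=w["range_z"]
for v in range(201,210): print(v,(r[v,240:272]*1000).astype(int).tolist())
f=w["frame"];g=cv2.cvtColor(f,cv2.COLOR_RGB2GRAY)
u=proj(w,[[.5225,-.4035,.093]])[0];x,y=u.round().astype(int);print(u)
h=cv2.cvtColor(f,cv2.COLOR_RGB2HSV)[y-22:y+22,x-22:x+22]
# collar: low saturation vs blue-grey top
print(h[22-11,22],h[22,22-11],h[2,2],h[22,41])
np.set_printoptions(linewidth=250)
print(h[8:36,8:36,1]);print(h[8:36,8:36,2]);print(x-14,y-14)
E
python3 v.py
```

```text
t 10.55 pos [ 0.4885 -0.4037  0.2107] yaw -5.9 tilt [0.0016 0.001 ] q [ 0.12  0.55  0.74  1.65 -0.41  1.11 -0.69] F [ 1.   0.2 -0.1] T [-0.02 -0.01 -0.03] gap 0.0237
201 [296, 295, 296, 295, 292, 293, 292, 292, 290, 289, 287, 288, 287, 286, 287, 286, 286, 287, 286, 287, 287, 287, 287, 286, 286, 286, 287, 285, 286, 286, 287, 286]
202 [298, 297, 296, 294, 294, 294, 292, 292, 292, 291, 291, 288, 288, 287, 288, 288, 287, 287, 287, 287, 286, 288, 287, 286, 288, 287, 287, 286, 286, 288, 288, 287]
203 [296, 296, 297, 296, 295, 295, 293, 293, 222, 222, 222, 222, 223, 289, 287, 287, 287, 288, 287, 288, 288, 287, 286, 287, 287, 287, 287, 287, 287, 287, 287, 287]
204 [298, 298, 298, 297, 297, 294, 295, 292, 218, 219, 217, 220, 219, 220, 220, 219, 220, 220, 220, 221, 220, 220, 288, 287, 287, 288, 287, 287, 288, 288, 287, 288]
205 [300, 298, 299, 297, 295, 296, 295, 294, 215, 217, 216, 216, 216, 216, 216, 216, 217, 217, 217, 217, 218, 218, 287, 287, 288, 288, 288, 289, 288, 288, 289, 287]
206 [301, 300, 298, 298, 298, 296, 296, 215, 214, 212, 211, 212, 211, 213, 213, 213, 213, 214, 212, 213, 214,
[... 5600 characters left out ...]
]
 [216 215 219 222 222 225 225 225 224 219 213 205 200 195 193 192 197 203 208 213 215 219 220 221 222 220 217 214]
 [213 215 216 220 221 223 223 224 223 223 221 217 214 210 207 208 211 216 217 218 220 220 223 223 223 220 216 216]
 [213 214 216 219 221 221 225 223 225 225 223 223 221 218 218 217 219 221 221 221 222 221 223 224 221 216 214 214]
 [214 215 213 216 218 220 222 224 225 224 224 224 223 221 220 223 222 223 222 224 222 223 222 219 217 215 215 213]
 [215 216 213 215 215 217 219 221 223 225 224 224 224 224 222 223 224 225 224 223 221 221 219 217 215 214 214 214]
 [215 215 214 214 215 216 217 219 220 220 223 222 223 221 222 222 225 223 222 220 220 218 216 214 214 214 214 214]]
237 141
```

```bash
cat > rel.py <<'E'
from g import *
import pickle
s,w=pickle.load(open("c3.pkl","rb"));M=R.from_quat(s["eef_rot"]).as_matrix();p=np.array(s["ee_pos"])
f=w["frame"];h=cv2.GaussianBlur(cv2.cvtColor(f,cv2.COLOR_RGB2HSV)[...,1],(3,3),0)
u=proj(w,[[.5225,-.4035,.093]])[0];x,y=u.round().astype(int)
z=np.zeros(h.shape,np.uint8);z[y-24:y+24,x-24:x+24]=(h[y-24:y+24,x-24:x+24]<16)
cs,_=cv2.findContours(z,cv2.RETR_EXTERNAL,cv2.CHAIN_APPROX_NONE);c=max(cs,key=cv2.contourArea);e=cv2.fitEllipse(c);print(e)
B=onz(w,[e[0]],.093)[0];Bt=M.T@(B-p)
o,d=ray(w,[(254.5,203.1)]);d=d[0]
tz=p[2]-.0697
T=o+d*((tz-o[2])/d[2]);D=withdepth(w,[(252,203)])[0]
Tt=M.T@(T-p)-[.00125,0,0];print('bush world',B,'tool',Bt.round(4),'tip tool',Tt.round(4),'depth tip',D,(M.T@(D-p)).round(4))
print('move units',((Bt-Tt)/.03).round(3))
# slot line on z=.0855
g=cv2.cvtColor(f,cv2.COLOR_RGB2GRAY).astype(float);pts=[]
cx,cy=[int(round(t)) for t in e[0]]
for c in range(cx-5,cx+6):
    col=np.clip(200-g[cy-5:cy+6,c],0,None); pts.append((c,cy-5+(col*np.arange(11)).sum()/col.sum()))
q=(onz(w,pts,.0855)-p)@M;l=cv2.fitLine(q[:,:2].astype(np.float32),cv2.DIST_HUBER,0,.01,.01).ravel();print('slot ang from tool y (toward x +) deg',np.degrees(np.arctan(l[0]/l[1])),pts[::5])
q=(onz(w,[(248,202.7),(261,203.6)],tz)-p)@M;dq=q[1]-q[0];print('blade',np.degrees(np.arctan(dq[0]/dq[1])))
E
python3 rel.py
```

```text
((250.6655731201172, 155.62039184570312), (26.977304458618164, 27.08115005493164), 114.8248062133789)
bush world [ 0.52158609 -0.40294545  0.093     ] tool [ 0.0323 -0.0049  0.1178] tip tool [-0.002  -0.0011  0.0697] depth tip [ 0.48846373 -0.40124901  0.14094163] [-0.0007 -0.0032  0.0698]
move units [ 1.145 -0.127  1.604]
slot ang from tool y (toward x +) deg -3.2608936 [(246, np.float64(154.84)), (251, np.float64(154.84615384615384)), (256, np.float64(155.9044585987261))]
blade -4.133539260895262
```

Request:
{"method": "apply_moves", "body": {"series": [[0.6,-0.06,0,0,10],[0.55,-0.07,0,0,10],[0,0,0.5,0,10],[0,0,0.6,0,10],[0,0,0.3,0,10],[0,0,0,0,10],[0,0,0,0,10]]}}

```text
clock: 11.3
ee_pos: [0.5215, -0.4056, 0.1681]
eef_rot: [0.999, -0.053, -0.0, 0.0]
contact_force: [0.4, 0.2, -0.3]
finger_gap: 0.0239
finger_force: 58.2
```

Run:
```python
from g import *
import pickle
s0,w=pickle.load(open("c3.pkl","rb"));M0=R.from_quat(s0["eef_rot"]).as_matrix();t=np.array(s0["ee_pos"])+M0@[.03435,-.0038,0];print('target',t)
s,M=info();to([t[0],t[1],.1572])
a=cams.camera("scene");pickle.dump((s,a),open("c4.pkl","wb"))
save("f",cv2.resize(a["frame"][180:240,285:365],None,fx=8,fy=8,interpolation=cv2.INTER_CUBIC))
```

```text
target [ 0.52332141 -0.40426858  0.21082295]
t 11.3 pos [ 0.5215 -0.4056  0.1681] yaw -6.07 tilt [-0.0006 -0.    ] q [ 0.14  0.64  0.71  1.61 -0.46  1.06 -0.7 ] F [ 0.4  0.2 -0.3] T [ 0.01  0.03 -0.  ] gap 0.0239
units [ 0.05 -0.05  0.36]
```

View pics/f.png

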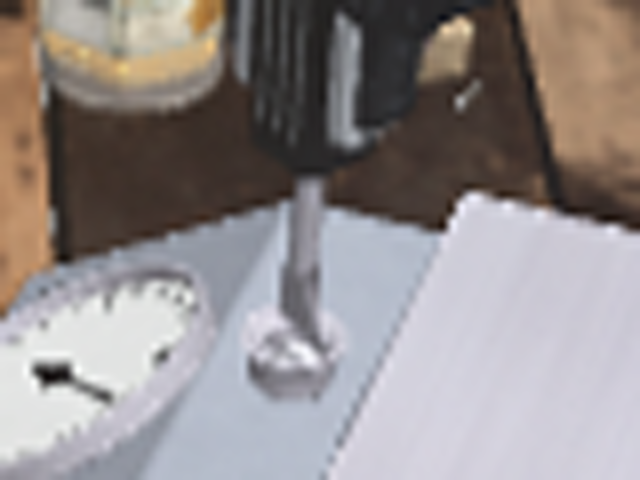

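Request:
{"method": "apply_moves", "body": {"series": [[0,0,0.1,0,10],[0,0,0,0,10],[0,0,0,0,10]]}}

```text
clock: 11.65
ee_pos: [0.5221, -0.4053, 0.1656]
eef_rot: [0.999, -0.053, 0.0, 0.0]
contact_force: [0.4, 0.0, -0.6]
finger_gap: 0.0237
finger_force: 58.2
```

```bash
cat > t.py <<'E'
from g import *
import pickle
s,M=info();to([.5233,-.4042,.1572])
# needle
E
python3 t.py
python3 - <<'E'
from g import *
w=cams.camera("wrist");r=w["range_z"];h=cv2.cvtColor(w["frame"],cv2.COLOR_RGB2HSV)[...,1]
np.set_printoptions(linewidth=250)
print((r[176:212,234:276]*1000).astype(int)[::2]);print(h[176:208,234:276][::2])
E
```

```text
t 11.65 pos [ 0.5221 -0.4053  0.1656] yaw -6.03 tilt [ 0.0005 -0.0001] q [ 0.14  0.65  0.7   1.61 -0.46  1.06 -0.7 ] F [ 0.4  0.  -0.6] T [ 0.06 -0.05  0.02] gap 0.0237
units [ 0.03 -0.04  0.28]
[[233 233 233 233 233 233 233 232 233 232 231 232 234 233 233 231 233 233 233 232 234 234 232 232 232 233 232 233 232 233 234 233 231 232 232 234 217 217 214 215 214 217]
 [233 234 233 233 234 234 232 232 233 233 234 233 234 233 234 234 233 233 234 234 235 232 234 233 233 233 233 233 234 233 233 233 234 234 233 233 235 215 215 215 217 215]
 [234 234 233 233 234 234 234 235 233 234 233 234 235 232 233 234 234 233 234 235 234 234 232 233 233 234 233 234 234 234 235 233 234 233 233 234 235 234 217 216 216 216]
 [235 234 235 234 234 235 235 234 234 234 234 233 235 233 233 234 235 234 235 234 234 235 234 235 233 233 235 234 236 234 235 235 234 234 234 234 235 234 234 218 217 217]
 [236 235 235 236 235 235 235 234 234 234 236 235 236 234 234 235 235 235 235 235 235 235 236 234 235 235 235 235 235 235 235 235 235 235 235 234 235 235 235 234 220 218]
 [235 235 235 235 234 235 235 235 236 236 234 236 
[... 3538 characters left out ...]
 9  9 11 13 12 12 12 10 12 16 19 22 20 24 22 22 22 21]
 [21 20 18 15 11 10 11 10 12 13 14 14 13 12 12 13 11 13 12 10 13 10 13 10 11 10 14 12 13 12 10 10 11 14 18 21 22 22 22 20 22 22]
 [19 20 15 11 11 10 10 10 13 12 13 17 16 16 15 16 15 16 15 17 14 18 13 14 18 15 13 14 16 11 12 11 10 13 15 18 20 22 20 22 22 23]
 [21 20 18 12 11 10 10  9 11 12 13 13 10 12 12 12 14 12 16 13 13 15 11 16 17 17 17 15 13 12 13 12 12 11 13 19 20 21 20 22 22 22]
 [20 20 19 13 10 10 10  9 10 11 12 12 10 10 13 12 10 13 16 16 16 17 14 16 13 18 17 16 13 13 11 13 12 11 14 18 21 23 21 22 21 21]
 [20 20 15 13 11 10 10  9 10 10 12 13 12 15 16 17 15 11 17 15 19 17 19 18 17 13 17 15 13 13 12 12 12 13 16 20 23 22 22 23 22 22]]
```

Request:
{"method": "apply_moves", "body": {"series": [[0.01,-0.05,0,0,10],[0,0,0.12,0,10],[0,0,0.1,0,10],[0,0,0.02,0,10],[0,0,0,0,10]]}}

```text
clock: 12.2
ee_pos: [0.5223, -0.4037, 0.1577]
eef_rot: [0.999, -0.053, -0.0, -0.0]
contact_force: [0.2, -0.8, -0.2]
finger_gap: 0.0237
finger_force: 58.2
```

```bash
python3 t.py
python3 - <<'E'
from g import *
w=cams.camera("wrist");r=w["range_z"]
np.set_printoptions(linewidth=250)
print((r[188:212,230:276]*1000).astype(int)[::2])
E
```

```text
t 12.2 pos [ 0.5223 -0.4037  0.1577] yaw -6.04 tilt [-0.0006  0.0003] q [ 0.14  0.65  0.7   1.62 -0.47  1.05 -0.7 ] F [ 0.2 -0.8 -0.2] T [-0.05  0.03  0.01] gap 0.0237
units [0.04 0.01 0.02]
[[228 228 227 228 228 226 228 228 229 228 228 227 227 228 228 228 229 228 228 228 228 228 228 228 226 229 227 227 227 228 227 227 228 227 228 226 227 228 228 228 228 226 227 227 228 227]
 [228 227 228 227 228 227 228 228 228 229 229 228 228 228 228 226 228 228 229 229 228 227 227 226 215 214 215 215 227 228 228 229 227 229 229 228 228 229 228 228 229 228 228 228 228 228]
 [227 229 228 229 227 228 229 229 230 229 229 229 228 228 228 229 228 214 215 214 216 215 216 215 215 216 216 217 216 215 216 216 214 229 228 228 229 229 228 229 229 229 229 228 227 229]
 [229 229 228 230 230 231 228 229 229 229 229 228 230 229 215 217 215 217 216 216 217 216 217 217 216 217 217 216 216 215 217 216 216 215 216 217 230 229 230 229 230 229 228 230 230 229]
 [229 230 230 228 230 228 230 229 229 230 231 215 217 215 216 216 217 216 218 217 219 218 219 219 223 224 224 218 219 219 218 217 217 216 217 216 217 217 231 230
[... 635 characters left out ...]
8 219 219 221 221 229 230 218 219 219 219 220 219 220 220 220 220 220 221 220 221 231 225 220 220 220 219 218 218 217 230 232 232 231 232]
 [232 231 231 232 231 232 232 232 218 219 218 219 219 219 220 221 227 214 212 211 212 212 214 213 214 212 212 214 214 213 215 215 228 223 221 221 221 220 218 219 219 218 233 232 232 232]
 [232 234 234 232 232 233 232 233 219 219 219 220 221 221 222 222 223 214 209 207 206 205 205 203 204 204 204 207 207 207 208 212 224 223 221 220 219 220 220 219 218 233 233 234 233 231]
 [233 233 233 233 234 234 233 233 219 219 220 219 220 220 221 220 222 222 211 207 203 202 201 200 200 200 201 200 202 204 209 212 221 222 222 221 221 220 220 219 220 233 232 233 234 234]]
```

Request:
{"method": "apply_moves", "body": {"series": [[0,0,0.05,0,10],[0,0,0.05,0,10],[0,0,0,0,10]]}}

```text
clock: 12.55
ee_pos: [0.5224, -0.4037, 0.1548]
eef_rot: [0.999, -0.053, -0.0, -0.0]
contact_force: [-0.0, 0.6, -1.3]
finger_gap: 0.0237
finger_force: 58.2
```

Request:
{"method": "apply_moves", "body": {"series": [[0,0,0.03,0,10],[0,0,0.03,0,10],[0,0,0,0,10]]}}

```text
clock: 12.85
ee_pos: [0.5224, -0.4038, 0.1531]
eef_rot: [0.999, -0.053, -0.0, -0.0]
contact_force: [-0.6, -0.0, -0.7]
finger_gap: 0.024
finger_force: 58.2
```

Request:
{"method": "apply_moves", "body": {"series": [[0,0,0.03,0,10],[0,0,0.01,0,10],[0,0,0,0,10]]}}

```text
clock: 13.15
ee_pos: [0.5224, -0.4038, 0.152]
eef_rot: [0.999, -0.053, -0.0, -0.0]
contact_force: [-0.8, 0.7, -0.6]
finger_gap: 0.0235
finger_force: 58.2
```

Run:
```python
from g import *
import pickle
info()
a=cams.camera("scene");b=cams.camera("top")
pickle.dump((a,b),open("c5.pkl","wb"))
# dial plane geometry: scale frame from bushing + yaw. platform edge direction etc.
save("dial",np.hstack([cv2.resize(b["frame"][175:227,268:322],(400,385),interpolation=cv2.INTER_CUBIC),cv2.resize(a["frame"][205:248,268:320],(400,385),interpolation=cv2.INTER_CUBIC)]))
```

```text
t 13.15 pos [ 0.5224 -0.4038  0.152 ] yaw -6.04 tilt [-0.0001  0.0001] q [ 0.14  0.66  0.7   1.62 -0.47  1.04 -0.69] F [-0.8  0.7 -0.6] T [-0.   -0.    0.01] gap 0.0235
```

View pics/dial.png

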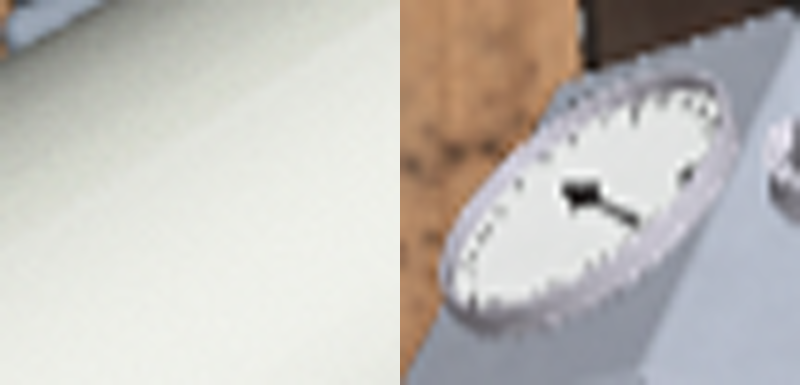

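```bash
cat > dial.py <<'E'
from g import *
import pickle,sys
a0,b0,_=pickle.load(open("c0.pkl","rb"))
# plane from top depth on dial
def plane(c,box):
    x0,x1,y0,y1=box;h=cv2.cvtColor(c["frame"],cv2.COLOR_RGB2HSV)
    m=np.zeros(h.shape[:2],bool);m[y0:y1,x0:x1]=((h[...,1]<12)&(h[...,2]>215))[y0:y1,x0:x1]
    n,l,s,ce=cv2.connectedComponentsWithStats(m.astype(np.uint8));k=1+np.argmax(s[1:,4]);m=(l==k)
    return m,np.argwhere(m)[:,::-1].astype(float)
m,uv=plane(b0,(270,320,175,227));r=b0["range_z"];uv=np.array([p for p in uv if r[int(p[1]),int(p[0])]>0])
P=withdepth(b0,uv);c=P.mean(0);n=np.linalg.svd(P-c)[2][2];n*=np.sign(n[2])
hd=np.degrees(np.arctan2(-n[1],-n[0]))
print('top plane n',n.round(3),'slope',np.degrees(np.arccos(n[2])).round(1),'scale yaw from n',hd,c.round(4),len(P))
up=np.array([0,0,1])-n*n[2];up/=np.linalg.norm(up);rt=np.cross(up,n)  # right facing the dial
def angles(cam,box,name):
    m,uv=plane(cam,box)
    hull=cv2.convexHull(uv.astype(np.float32))[:,0,:]
    full=np.zeros(m.shape,np.uint8);cv2.fillConvexPoly(full,hull.round().astype(int),1)
    def toplane(uv):
        o,d=ray(cam,uv);X=o+d*(((c-o)@n)/(d@n))[:,None];return np.c_[(X-c)@rt,(X-c)@up]*1000
    H=toplane(hull);(cx,cy),rad=cv2.minEnclosingCircle(H.astype(np.float32))
    g=cv2.cvtColor(cam["frame"],cv2.COLOR_RGB2GRAY).astype(float)
    # resample dial face to 0.5 mm grid, polar darkness
    ang=np.radians(np.arange(0,360,1.));rr=np.arange(4,42,1.)
    A,Rr=np.meshgrid(ang,rr)
    X=c+((cx+Rr*np.sin(A))[...,None]*rt+(cy+Rr*np.cos(A))[...,None]*up)/1000
    uvp=proj(cam,X.reshape(-1,3)).astype(np.float32)
    pol=cv2.remap(g.astype(np.float32),uvp[:,0].reshape(A.shape),uvp[:,1].reshape(A.shape),cv2.INTER_CUBIC)
    return (cx,cy,rad),pol,rr
def report(cam,box,name):
    (cx,cy,rad),pol,rr=angles(cam,box,name)
    dark=np.clip(215-pol,0,None)
    ned=dark[(rr>10)&(rr<25)].mean(0);zer=dark[(rr>27)&(rr<34)].mean(0)
    def pk(v,w=8):
        k=np.argmax(np.convolve(np.r_[v[-3:],v,v[:3]],np.ones(7)/7,'valid'));i=np.arange(k-w,k+w+1);x=v[i%360];x=np.clip(x-.25*x.max(),0,None);return (x*i).sum()/x.sum(),v[k%360]
    print(name,'centre',round(cx,1),round(cy,1),'rad',round(rad,1),'needle',pk(ned),'zero',pk(zer))
    return ned,zer
if __name__=="__main__":
    report(b0,(270,320,175,227),'top0');report(a0,(266,318,203,250),'scene0')
    a=cams.camera("scene");ned,zer=report(a,(266,318,203,250),'scene')
    info()
E
python3 dial.py
```

```text
top plane n [-0.219  0.514  0.83 ] slope 33.9 scale yaw from n -66.91313335262033 [ 0.4987 -0.3443  0.0576] 977
top0 centre 0.0 0.1 rad 43.6 needle (np.float64(39.7630041139049), np.float32(42.802223)) zero (np.float64(0.9223870931178111), np.float32(46.266644))
scene0 centre -0.2 2.3 rad 39.5 needle (np.float64(37.49267649901686), np.float32(97.02503)) zero (np.float64(38.0391291135576), np.float32(129.32268))
scene centre 0.4 2.0 rad 39.5 needle (np.float64(35.57723245601593), np.float32(93.73652)) zero (np.float64(36.8954298398232), np.float32(126.49723))
t 13.3 pos [ 0.5225 -0.4038  0.1521] yaw -6.04 tilt [-0.  0.] q [ 0.14  0.66  0.7   1.62 -0.47  1.04 -0.69] F [ 1.   0.1 -0.2] T [-0.05 -0.01  0.03] gap 0.0238
```

Request:
{"method": "apply_moves", "body": {"series": [[0,0,0,-0.6,10],[0,0,0,-0.6,10],[0,0,0,-0.6,10],[0,0,0,-0.6,10],[0,0,0,-0.6,10],[0,0,0,-0.6,10],[0,0,0,0,10]]}}

```text
clock: 14.0
ee_pos: [0.5226, -0.4039, 0.1522]
eef_rot: [0.991, 0.136, 0.0, -0.0]
contact_force: [0.2, -0.3, -0.8]
finger_gap: 0.0238
finger_force: 58.6
```

```bash
python3 dial.py | tail -2
```

```text
scene centre 0.7 1.2 rad 40.0 needle (np.float64(29.6273257925716), np.float32(97.43611)) zero (np.float64(31.520995886433266), np.float32(99.32015))
t 14.05 pos [ 0.5226 -0.4038  0.1522] yaw 15.48 tilt [0.0005 0.0001] q [ 0.2   0.63  0.61  1.62 -0.41  1.02 -0.37] F [ 1.2  0.  -1.8] T [ 0.05 -0.11 -0.07] gap 0.0242
```

Request:
{"method": "apply_moves", "body": {"series": [[0,0,0,-0.6,10],[0,0,0,-0.6,10],[0,0,0,-0.6,10],[0,0,0,-0.6,10],[0,0,0,-0.6,10],[0,0,0,-0.6,10],[0,0,0,-0.6,10],[0,0,0,-0.6,10],[0,0,0,0,10]]}}

```text
clock: 14.95
ee_pos: [0.5227, -0.4037, 0.1522]
eef_rot: [0.926, 0.377, 0.0, -0.0]
contact_force: [0.7, -0.1, -0.7]
finger_gap: 0.0239
finger_force: 58.7
```

```bash
sed -i 's/^    a=cams.*/    a=cams.camera("scene");pickle.dump(a,open("cs.pkl","wb"));ned,zer=report(a,(266,318,203,250),"scene")/' dial.py; python3 dial.py | tail -2
python3 - <<'E'
# scene polar with centre fixed at the top-derived plane centre
from dial import *
a=pickle.load(open("cs.pkl","rb"))
for nm,cam in(('scene0',a0),('now',a)):
    g=cv2.cvtColor(cam["frame"],cv2.COLOR_RGB2GRAY).astype(np.float32)
    for sh in((0,0),(0,1.5),(0,-1.5),(1.5,0),(-1.5,0)):
        o=[]
        for lo,hi in((8,26),(30,36)):
            ang=np.radians(np.arange(-30,60,1.));A,Rr=np.meshgrid(ang,np.arange(lo,hi,1.))
            X=c+((sh[0]+Rr*np.sin(A))[...,None]*rt+(sh[1]+Rr*np.cos(A))[...,None]*up)/1000
            q=proj(cam,X.reshape(-1,3)).astype(np.float32)
            v=np.clip(205-cv2.remap(g,q[:,0].reshape(A.shape),q[:,1].reshape(A.shape),cv2.INTER_CUBIC),0,None).mean(0)
            if lo==30: v[(np.degrees(ang)>20)|(np.degrees(ang)<-20)]=0
            k=np.argmax(v);i=np.arange(max(0,k-7),min(len(v),k+8));x=np.clip(v[i]-.3*v[k],0,None);o+=[((x*np.degrees(ang)[i]).sum()/x.sum()).round(1),v[k].round(0)]
        print(nm,sh,o)
E
```

```text
scene centre 1.5 1.4 rad 39.8 needle (np.float64(14.989473332349224), np.float32(83.853004)) zero (np.float64(17.828201589753693), np.float32(83.814156))
t 15.0 pos [ 0.5226 -0.4037  0.1521] yaw 44.22 tilt [0.0003 0.0003] q [ 0.28  0.61  0.49  1.62 -0.32  1.    0.07] F [ 0.7 -0.8 -0.1] T [ 0.15 -0.15 -0.09] gap 0.0241
top plane n [-0.219  0.514  0.83 ] slope 33.9 scale yaw from n -66.91313335262033 [ 0.4987 -0.3443  0.0576] 977
scene0 (0, 0) [np.float64(32.2), np.float32(87.0), np.float64(5.2), np.float32(1.0)]
scene0 (0, 1.5) [np.float64(35.4), np.float32(90.0), np.float64(6.1), np.float32(11.0)]
scene0 (0, -1.5) [np.float64(29.1), np.float32(84.0), np.float64(nan), np.float32(0.0)]
scene0 (1.5, 0) [np.float64(28.3), np.float32(76.0), np.float64(3.0), np.float32(1.0)]
scene0 (-1.5, 0) [np.float64(36.1), np.float32(97.0), np.float64(7.5), np.float32(1.0)]
now (0, 0) [np.float64(17.3), np.float32(77.0), np.float64(18.0), np.float32(74.0)]
now (0, 1.5) [np.float64(19.2), np.float32(75.0), np.float64(18.6), np.float32(65.0)]
now (0, -1.5) [np.float64(15.2), np.float32(80.0), np.float64(17.5), np.float32(77.0)]
now (1.5, 0) [np.float64(13.0), np.float32(73.0), np.float64(16.7), np.float32(72.0)]
now (-1.5, 0) [np.float64(22.1), np.float32(79.0), np.float64(19.0), np.float32(70.0)]<stdin>:14: RuntimeWarning: invalid value encountered in scalar divide
```

Request:
{"method": "apply_moves", "body": {"series": [[0,0,0,-0.6,10],[0,0,0,-0.6,10],[0,0,0,-0.6,10],[0,0,0,-0.6,10],[0,0,0,-0.6,10],[0,0,0,-0.6,10],[0,0,0,-0.6,10],[0,0,0,-0.6,10],[0,0,0,0,10],[0,0,0,0,10]]}}

```text
clock: 16.0
ee_pos: [0.5226, -0.4036, 0.1521]
eef_rot: [0.804, 0.595, 0.0, -0.0]
contact_force: [0.5, 1.6, 0.5]
finger_gap: 0.0234
finger_force: 58.7
```

```bash
cat > col.py <<'E'
# scene image: needle line vs hub/zero mark, in pixels, upscaled dial crop printed compactly
from g import *
import pickle
a=cams.camera("scene");pickle.dump(a,open("cs.pkl","wb"));info()
g=cv2.cvtColor(a["frame"],cv2.COLOR_RGB2GRAY);np.set_printoptions(linewidth=250)
print(g[214:236,286:314])
E
python3 col.py
python3 - <<'E'
import pickle,cv2,numpy as np
np.set_printoptions(linewidth=250)
a=pickle.load(open("c0.pkl","rb"))[0];g=cv2.cvtColor(a["frame"],cv2.COLOR_RGB2GRAY);print(g[214:236,286:314])
E
```

```text
t 16.05 pos [ 0.5226 -0.4036  0.1521] yaw 73.02 tilt [0.     0.0003] q [ 0.36  0.59  0.37  1.61 -0.24  0.99  0.51] F [-0.4  0.9  1.4] T [ 0.37 -0.19 -0.09] gap 0.0236
[[149 152 138 154 145 150 159 152 151 155 179 162 149 148 141 131 119 111 106 100 108 116 129 169 151 150 151 150]
 [142 132 150 152 153 149 128 159 183 163 166 157 141 131 164 163 139 180 210 184 178 177 114 166 162 150 150 149]
 [143 135 153 149 109 171 173 166 174 159 151 180 152 164 216 179 168 222 202 153 223 192 209 174 175 152 150 150]
 [128 147 149 159 171 178 181 168 190 186 214 224 135 212 228 215 215 229 218 206 198 143 232 177 179 149 150 147]
 [139 154 186 180 190 179 196 217 187 219 231 231 164 226 227 227 227 227 227 228 216 207 171 138 186 154 145 152]
 [186 187 196 190 203 208 221 230 217 227 227 228 215 228 227 227 227 227 226 226 227 198 180 173 179 166 145 167]
 [201 195 189 204 154 224 229 228 228 227 226 227 228 228 226 227 226 228 227 225 226 216 190 196 180 167 152 179]
 [199 209 222 228 208 228 228 227 227 226 227 227 227 226 227 227 227 227 225 226 227 230 192 191 181 187 168 186]
 [169 189 230
[... 3428 characters left out ...]
 185 185]
 [224 224 224 225 225 224 225 226 229 231 218 200 145 182 190 196 193 194 213 177 150 159 180 184 185 185 186 187]
 [223 223 223 224 223 223 223 223 225 226 227 196 211 193 195 192 192 203 182 151 145 171 185 185 185 186 188 187]
 [222 223 223 224 223 221 222 224 224 226 203 192 200 192 192 192 194 178 148 141 159 180 185 184 184 185 186 186]
 [222 223 224 221 221 221 224 227 184 219 185 187 185 188 191 203 164 150 144 147 169 183 183 183 183 184 184 184]
 [223 223 223 222 223 226 180 207 176 188 181 183 185 187 176 169 146 145 143 162 177 181 182 182 182 183 183 184]
 [225 225 224 226 228 208 176 176 178 176 181 183 201 156 150 146 146 146 150 172 182 181 181 181 182 183 185 184]]
```

```bash
cat > ang.py <<'E'
from dial import *
def sub(cam,cols,band):
    g=cv2.cvtColor(cam["frame"],cv2.COLOR_RGB2GRAY).astype(float);o=[]
    for x in cols:
        y0=band(x);r=np.arange(int(round(y0))-2,int(round(y0))+3);w=np.clip(222-g[r,x],0,None);o.append((x,(w*r).sum()/w.sum()))
    return np.array(o)
def topl(cam,uv):
    o,d=ray(cam,uv);X=o+d*(((c-o)@n)/(d@n))[:,None];return np.c_[(X-c)@rt,(X-c)@up]*1000
def line(q): v=cv2.fitLine(q.astype(np.float32),cv2.DIST_L2,0,.01,.01).ravel();s=np.sign((q[-1]-q[0])@v[:2]);return v[2:],v[:2]*s
def run(now,band,cols):
    q0=topl(a0,sub(a0,range(294,299),lambda x:226.5+(x-291.5)*.45));q1=topl(now,sub(now,cols,band))
    p0,d0=line(q0);p1,d1=line(q1)
    t=np.linalg.solve(np.c_[d0,-d1],p1-p0);hub=p0+t[0]*d0
    z=topl(a0,[(304.6,224.1)])[0]
    A=lambda v:np.degrees(np.arctan2(v[0],v[1]))
    print('hub',hub.round(2),'needle0',A(d0).round(1),'now',A(d1).round(1),'zero from hub',A(z-hub).round(1),np.linalg.norm(z-hub).round(1))
if __name__=="__main__":
    a=pickle.load(open("cs.pkl","rb"))
    run(a,lambda x:226-(x-292)*.16,range(294,302))
    # top0 check of zero and hub
E
python3 ang.py
```

```text
top plane n [-0.219  0.514  0.83 ] slope 33.9 scale yaw from n -66.91313335262033 [ 0.4987 -0.3443  0.0576] 977
hub [-0.43  2.41] needle0 39.0 now 8.3 zero from hub 9.4 36.6
```

```bash
cat > wd.py <<'E'
from dial import *
w=cams.camera("wrist");pickle.dump(w,open("cw.pkl","wb"));info()
g=cv2.cvtColor(w["frame"],cv2.COLOR_RGB2GRAY)
cam=w;u=proj(w,[c])[0];print('dial centre px',u)
x,y=u.round().astype(int)
h=cv2.cvtColor(w["frame"],cv2.COLOR_RGB2HSV)
m=np.zeros(g.shape,np.uint8);Y0,Y1,X0,X1=max(0,y-65),y+65,max(0,x-65),x+65
m[Y0:Y1,X0:X1]=((h[...,1]<10)&(h[...,2]>200))[Y0:Y1,X0:X1]
nn,l,s,_=cv2.connectedComponentsWithStats(m);k=l[y-12:y+12,x-12:x+12];k=np.bincount(k[k>0]).argmax();uv=np.argwhere(l==k)[:,::-1].astype(np.float32)
hull=cv2.convexHull(uv)[:,0,:]
r=w["range_z"];sel=[p for p in uv[::7] if r[int(p[1]),int(p[0])]>0];P=withdepth(w,sel);c2=P.mean(0);n2=np.linalg.svd(P-c2)[2][2];n2*=np.sign(n2[2])
def toplane(uv):
    o,d=ray(w,uv);X=o+d*(((c2-o)@n2)/(d@n2))[:,None];return np.c_[(X-c2)@rt,(X-c2)@up]*1000
H=toplane(hull);e=cv2.fitEllipse(H.astype(np.float32));(cx,cy),rad=cv2.minEnclosingCircle(H.astype(np.float32));print('n',n2.round(3),n.round(3),'c2',c2.round(4),'circle',cx,cy,rad,'ell',np.round(e[0],2),np.round(e[1],1))
ang=np.arange(-60,60,.5);A=np.radians(ang)
def prof(lo,hi,cx,cy):
    AA,Rr=np.meshgrid(A,np.arange(lo,hi,.5))
    X=c2+((cx+Rr*np.sin(AA))[...,None]*rt+(cy+Rr*np.cos(AA))[...,None]*up)/1000
    q=proj(w,X.reshape(-1,3)).astype(np.float32)
    v=cv2.remap(g.astype(np.float32),q[:,0].reshape(AA.shape),q[:,1].reshape(AA.shape),cv2.INTER_CUBIC).mean(0);return np.clip(np.median(v)-v,0,None)
cx,cy=e[0]
for lo,hi in((8,16),(16,24),(24,28),(29,34),(34,39)):
    v=prof(lo,hi,cx,cy);k=np.argmax(v);i=np.arange(max(0,k-14),min(len(v),k+15));x=np.clip(v[i]-.3*v[k],0,None)
    print(lo,hi,'angle',((x*ang[i]).sum()/x.sum()).round(2),'dark',v[k].round(0),'width',(v>.5*v[k]).sum()*.5)
E
python3 wd.py
```

```text
top plane n [-0.219  0.514  0.83 ] slope 33.9 scale yaw from n -66.91313335262033 [ 0.4987 -0.3443  0.0576] 977
t 16.1 pos [ 0.5226 -0.4036  0.1521] yaw 73.06 tilt [0.     0.0002] q [ 0.36  0.59  0.37  1.61 -0.24  0.99  0.51] F [0.6 1.3 0.5] T [ 0.3  -0.21 -0.06] gap 0.0234
dial centre px [210.04467992 141.37538782]
n [-0.216  0.501  0.838] [-0.219  0.514  0.83 ] c2 [ 0.4984 -0.3454  0.0576] circle 1.303256869316101 -3.784214973449707 46.386451721191406 ell [ 0.61 -3.32] [87.2 93. ]
8 16 angle 8.66 dark 85.0 width 11.0
16 24 angle 7.1 dark 86.0 width 7.0
24 28 angle 6.66 dark 86.0 width 5.0
29 34 angle 6.24 dark 95.0 width 5.0
34 39 angle 1.33 dark 107.0 width 5.0
```

Request:
{"method": "apply_moves", "body": {"series": [[0,0,0,-0.5,10],[0,0,0,-0.5,10],[0,0,0,-0.4,10],[0,0,0,0,10],[0,0,0,0,10]]}}

```text
clock: 16.6
ee_pos: [0.5226, -0.4036, 0.1521]
eef_rot: [0.758, 0.653, 0.0, -0.0]
contact_force: [0.7, 2.1, 0.4]
finger_gap: 0.0237
finger_force: 58.7
```

```bash
python3 wd.py
```

```text
top plane n [-0.219  0.514  0.83 ] slope 33.9 scale yaw from n -66.91313335262033 [ 0.4987 -0.3443  0.0576] 977
t 16.65 pos [ 0.5226 -0.4036  0.1521] yaw 81.48 tilt [0.     0.0002] q [ 0.38  0.58  0.34  1.61 -0.22  0.99  0.64] F [0.1 1.7 0.6] T [ 0.48 -0.21 -0.07] gap 0.0236
dial centre px [218.58636566 135.33269324]
n [-0.215  0.505  0.836] [-0.219  0.514  0.83 ] c2 [ 0.4982 -0.3457  0.0576] circle 1.4015369415283203 -3.435831069946289 46.598114013671875 ell [ 0.95 -2.86] [86.7 93.1]
8 16 angle 1.6 dark 86.0 width 11.0
16 24 angle 1.37 dark 85.0 width 6.5
24 28 angle 1.12 dark 86.0 width 5.0
29 34 angle 0.82 dark 91.0 width 4.0
34 39 angle 0.03 dark 118.0 width 4.5
```

Request:
{"method": "apply_moves", "body": {"series": [[0,0,0,-0.3,10],[0,0,0,0,10],[0,0,0,0,10]]}}

```text
clock: 16.95
ee_pos: [0.5226, -0.4037, 0.1521]
eef_rot: [0.747, 0.665, 0.0, -0.0]
contact_force: [1.1, 2.0, 0.4]
finger_gap: 0.0239
finger_force: 58.7
```

```bash
python3 wd.py | tail -6
```

```text
n [-0.214  0.505  0.836] [-0.219  0.514  0.83 ] c2 [ 0.4986 -0.3459  0.0578] circle 0.051078684628009796 -1.0651081800460815 44.696144104003906 ell [ 0.71 -1.45] [87.  87.6]
8 16 angle 2.95 dark 86.0 width 11.5
16 24 angle 1.81 dark 85.0 width 6.5
24 28 angle 1.15 dark 87.0 width 5.0
29 34 angle 0.95 dark 105.0 width 4.5
34 39 angle 0.79 dark 117.0 width 4.0
```

Request:
{"method": "apply_moves", "body": {"series": [[0,0,0,0.3,10],[0,0,0,0.3,10],[0,0,-0.2,0,10],[0,0,-0.3,0,10],[0,0,-0.7,0,10],[0,0,-0.8,0,10],[0,0,0,-0.9,10],[0,0,0,-0.9,10],[0,0,0,-0.9,10],[0,0,0,-0.9,10],[0,0,0,0,10]]}}

```text
clock: 18.1
ee_pos: [0.5221, -0.4049, 0.2131]
eef_rot: [0.634, 0.774, -0.0, 0.001]
contact_force: [-0.1, -0.3, -0.2]
finger_gap: 0.0239
finger_force: 58.2
```

```bash
python3 - <<'E'
from g import *
info();to([.5496,-.0462,.2117])
E
python3 wd.py | tail -6
```

```text
t 18.1 pos [ 0.5221 -0.4049  0.2131] yaw 101.36 tilt [ 0.0005 -0.0013] q [ 0.42  0.51  0.28  1.56 -0.15  1.09  0.93] F [-0.1 -0.3 -0.2] T [ 0.04 -0.02  0.02] gap 0.0239
units [11.54  3.26  0.03]
n [-0.206  0.505  0.838] [-0.219  0.514  0.83 ] c2 [ 0.4969 -0.3453  0.0571] circle -0.5491234064102173 -1.8423924446105957 46.458168029785156 ell [-0.88 -2.07] [86.7 92.2]
8 16 angle 3.19 dark 68.0 width 13.0
16 24 angle 1.94 dark 71.0 width 7.5
24 28 angle 1.51 dark 71.0 width 5.5
29 34 angle 1.31 dark 80.0 width 5.0
34 39 angle 1.3 dark 98.0 width 4.5
```

Request:
{"method": "apply_moves", "body": {"series": [[0.7,0.2,0,0,10],[0.98,0.28,0,0,10],[0.98,0.28,0,0,10],[0.98,0.28,0,0,10],[0.98,0.28,0,0,10],[0.98,0.28,0,0,10],[0.98,0.28,0,0,10],[0.98,0.28,0,0,10],[0.98,0.28,0,0,10],[0.98,0.28,0,0,10],[0.98,0.28,0,0,10],[0.98,0.28,0,0,10]]}}

```text
clock: 19.35
ee_pos: [0.5513, -0.0461, 0.2126]
eef_rot: [0.635, 0.773, 0.0, 0.0]
contact_force: [-0.2, 1.0, -1.0]
finger_gap: 0.0234
finger_force: 58.2
```

Request:
{"method": "apply_moves", "body": {"series": [[0,0,0,0.05,10],[0,0,0,0,10],[0,0,0,0,10],[0,0,0,0,10],[0,0,0,0,10]]}}

```text
clock: 19.85
ee_pos: [0.551, -0.0481, 0.2121]
eef_rot: [0.637, 0.771, -0.0, 0.0]
contact_force: [0.2, 0.7, -1.0]
finger_gap: 0.0237
finger_force: 58.2
```

```bash
cat > z.py <<'E'
from g import *
info();to([.5496,-.0462,.2117])
E
python3 z.py
python3 - <<'E'
from dial import *
b=cams.camera("top");report(b,(270,320,175,227),'topnow')
g=cv2.cvtColor(b["frame"],cv2.COLOR_RGB2GRAY);print(g[190:205,290:314])
E
```

```text
t 19.85 pos [ 0.551  -0.0481  0.2121] yaw 100.93 tilt [-0.     -0.0004] q [-0.1   0.32  0.17  1.83 -0.06  1.    0.29] F [ 0.2  0.7 -1. ] T [ 0.01 -0.    0.02] gap 0.0237
units [ 0.07 -0.03  0.01]
top plane n [-0.219  0.514  0.83 ] slope 33.9 scale yaw from n -66.91313335262033 [ 0.4987 -0.3443  0.0576] 977
topnow centre 0.5 -0.1 rad 43.0 needle (np.float64(359.4410219214627), np.float32(63.10519)) zero (np.float64(0.15479146489772713), np.float32(87.32542))
[[244 245 245 245 245 244 242 243 244 245 245 243 243 243 243 244 246 180
  181 213 185 169 180 187]
 [244 244 244 243 245 244 243 242 244 244 245 244 242 243 243 243 246 216
  240 233 202 168 180 185]
 [245 245 244 244 244 244 243 243 243 244 244 244 243 243 243 243 244 245
  248 237 219 181 176 183]
 [244 245 244 244 245 245 244 243 244 243 244 244 244 243 244 245 246 248
  239 238 209 195 176 172]
 [245 244 244 244 244 244 244 244 244 244 245 244 244 244 247 249 239 227
  154 119 105 176 181 162]
 [244 244 243 242 244 244 244 243 243 244 244 245 246 241 234 225 157  84
  108 163 199 203 190 185]
 [244 244 244 244 245 244 243 24
[... 177 characters left out ...]
47 249 240 229 230 233 232 224 165 151 189 198 241 249 245 245 243
  243 243 238 230 203 171]
 [247 250 250 184  62  47  99 131 154 190 240 250 247 246 245 244 242 242
  243 245 231 206 187 174]
 [246 242 206 104  17  18  34 171 242 250 247 246 245 244 244 245 242 243
  242 243 245 248 218 182]
 [204 136  63  34  30  11 118 237 249 247 245 245 245 245 245 244 244 243
  244 245 246 248 223 185]
 [123  80 147 182 177 170 219 243 246 245 245 246 246 245 245 244 243 244
  244 245 233 236 214 186]
 [201 206 244 253 252 251 248 246 245 245 245 247 245 246 244 245 244 243
  244 246 218 200 202 181]
 [249 248 247 247 245 245 245 245 243 244 244 245 246 245 244 244 243 244
  243 246 246 234 210 174]]
```

Request:
{"method": "apply_moves", "body": {"series": [[0.06,-0.04,0,0,10],[0,0,0.6,0,10],[0,0,0.8,0,10],[0,0,0.6,0,10],[0,0,0,0,10],[0,0,0,0,10],[0,0,0,0,10]]}}

```text
clock: 20.6
ee_pos: [0.5505, -0.0454, 0.1533]
eef_rot: [0.636, 0.772, 0.001, 0.001]
contact_force: [0.3, -0.4, -1.4]
finger_gap: 0.0236
finger_force: 58.3
```

```bash
sed -i 's/.2117/.0772/' z.py; python3 z.py
```

```text
t 20.6 pos [ 0.5505 -0.0454  0.1533] yaw 101.05 tilt [ 0.0019 -0.    ] q [-0.1   0.39  0.16  1.89 -0.08  0.87  0.3 ] F [ 0.3 -0.4 -1.4] T [ 0.03 -0.04 -0.04] gap 0.0236
units [-0.02 -0.04  2.54]
```

Request:
{"method": "apply_moves", "body": {"series": [[-0.02,-0.03,0,0,10],[0,0,0.3,0,10],[0,0,0.3,0,10],[0,0,0.2,0,10],[0,0,0.1,0,10],[0,0,0,0,10]]}}

```text
clock: 21.2
ee_pos: [0.5482, -0.046, 0.1242]
eef_rot: [0.636, 0.772, -0.001, -0.001]
contact_force: [-0.7, -0.3, -0.5]
finger_gap: 0.0236
finger_force: 58.3
```

```bash
python3 z.py
```

```text
t 21.2 pos [ 0.5482 -0.046   0.1242] yaw 101.06 tilt [-0.0016 -0.    ] q [-0.09  0.43  0.16  1.91 -0.09  0.81  0.31] F [-0.7 -0.3 -0.5] T [ 0.04 -0.04  0.02] gap 0.0236
units [-0.02  0.05  1.57]
```

Request:
{"method": "apply_moves", "body": {"series": [[0,0.03,0.2,0,10],[0,0,0.4,0,10],[0,0,0.4,0,10],[0,0,0.3,0,10],[0,0,0.15,0,10],[0,0,0,0,10],[0,0,0,0,10]]}}

```text
clock: 21.9
ee_pos: [0.5498, -0.0459, 0.0816]
eef_rot: [0.636, 0.772, -0.0, -0.0]
contact_force: [1.0, 0.5, 0.7]
finger_gap: 0.024
finger_force: 58.3
```

```bash
python3 z.py
```

```text
t 21.9 pos [ 0.5498 -0.0459  0.0816] yaw 101.06 tilt [-0. -0.] q [-0.08  0.49  0.14  1.93 -0.1   0.73  0.32] F [1.  0.5 0.7] T [ 0.02 -0.04 -0.02] gap 0.024
units [-0.01 -0.01  0.15]
```

Lower the last 4–5 mm, let contact show lightly, then open.

Request:
{"method": "apply_moves", "body": {"series": [[0,0,0.07,0,10],[0,0,0.06,0,10],[0,0,0.02,0,10],[0,0,0,0,10],[0,0,0,0,10]]}}

```text
clock: 22.4
ee_pos: [0.5497, -0.0458, 0.0772]
eef_rot: [0.636, 0.772, 0.0, 0.0]
contact_force: [0.3, -0.4, -0.5]
finger_gap: 0.0239
finger_force: 58.3
```

Request:
{"method": "apply_moves", "body": {"series": [[0,0,0.01,0,10],[0,0,0,0,10],[0,0,0,0,28],[0,0,0,0,34],[0,0,0,0,45],[0,0,0,0,60],[0,0,0,0,60],[0,0,0,0,60]]}}

```text
clock: 23.2
ee_pos: [0.5497, -0.0459, 0.0768]
eef_rot: [0.636, 0.772, 0.0, -0.0]
contact_force: [-0.6, 0.4, -1.0]
finger_gap: 0.0605
finger_force: 0.0
```

Request:
{"method": "apply_moves", "body": {"series": [[0,0,-0.3,0,60],[0,0,-0.6,0,60],[0,0,-0.9,0,60],[0,0,-0.9,0,60],[0,0,-0.9,0,60],[0,0,-0.9,0,60],[0,0,-0.5,0,60],[0,0,0,0,60],[0,0,0,0,60]]}}

```text
clock: 24.1
ee_pos: [0.5496, -0.0458, 0.2269]
eef_rot: [0.636, 0.772, 0.0, 0.0]
contact_force: [-0.1, -0.4, 0.1]
finger_gap: 0.06
finger_force: 0.0
```

Run:
```python
from dial import *
info()
w=cams.camera("wrist");a=cams.camera("scene");b=cams.camera("top")
report(b,(270,320,175,227),'topnow')
# handle: cap height and base in wrist depth; side-by-side difference of scene image to the start
d=cv2.absdiff(cv2.cvtColor(a["frame"],cv2.COLOR_RGB2GRAY),cv2.cvtColor(a0["frame"],cv2.COLOR_RGB2GRAY))
m=(d>40).astype(np.uint8);nn,l,s,ce=cv2.connectedComponentsWithStats(m)
print([(s[i].tolist()) for i in range(1,nn) if s[i,4]>8])
u=proj(w,[[.5495,-.046,.13]])[0].round().astype(int);r=w["range_z"]
X=withdepth(w,[(u[0]+i,u[1]+j) for i in range(-7,8,2) for j in range(-6,7,2)]);X=X[X[:,2]>.1];print('cap z',np.median(X[:,2]),X.mean(0).round(4))
u=proj(b,[[.5495,-.046,.13]])[0];g=cv2.cvtColor(a["frame"],cv2.COLOR_RGB2GRAY);g0=cv2.cvtColor(a0["frame"],cv2.COLOR_RGB2GRAY)
print(g[136:168,218].tolist());print(g0[136:168,218].tolist())
```

```text
top plane n [-0.219  0.514  0.83 ] slope 33.9 scale yaw from n -66.91313335262033 [ 0.4987 -0.3443  0.0576] 977
t 24.1 pos [ 0.5496 -0.0458  0.2269] yaw 101.06 tilt [0.0005 0.0002] q [-0.11  0.3   0.17  1.82 -0.06  1.02  0.28] F [-0.1 -0.4  0.1] T [-0.01  0.01 -0.02] gap 0.06
topnow centre 0.6 -0.1 rad 43.0 needle (np.float64(359.2928289752637), np.float32(64.54637)) zero (np.float64(0.09198116491210191), np.float32(89.25317))
[[207, 2, 7, 4, 19], [188, 13, 47, 95, 2565], [209, 95, 1, 11, 11], [292, 223, 13, 8, 28], [287, 225, 4, 4, 9]]
cap z 0.12936646720296946 [ 0.5486 -0.0435  0.138 ]
[126, 136, 89, 140, 162, 165, 163, 116, 59, 41, 40, 41, 42, 40, 48, 52, 50, 62, 66, 65, 66, 66, 81, 72, 65, 81, 62, 42, 31, 140, 198, 203]
[125, 134, 89, 138, 161, 163, 156, 130, 72, 44, 42, 42, 41, 40, 40, 41, 39, 41, 40, 41, 41, 40, 40, 41, 40, 40, 39, 38, 34, 53, 180, 203]
```

```bash
python3 -c "
from plant import ctrl
print(ctrl.job_done())"
```

```text
the job is handed in; nothing more can be done
None
```

The scale's needle is on the zero mark (within about 1° in the top camera), the screwdriver is back fully down in its hole, the scene picture shows no bystander moved, and the job was handed in at about 24 s; no verdict came back.

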